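# Load the label dispenser

## Robot

A 6-joint arm with a two-finger parallel gripper is mounted at the origin on the work surface. World frame = base frame: x ahead of the robot, y to its left, z up, the work surface at z = 0. Lengths are in m, angles in rad, forces in N, time in s.
With the tool pointing down it reaches from about 0.25 to 0.725 m from the base axis. Payload 4 kg.
Tool frame: the origin (TCP) lies midway between the tips of the shut fingers; the grasp point (between the pads) lies 19 mm behind it; x points along the fingers, z is the direction in which the jaws open and shut, and the axes are right-handed (so a half turn about x gives the same grasp; the last joint's range is limited). The gripper opens to 85 mm and grips with 20 to 120 N. Pads are 22 mm wide; open, the fingers measure 114 mm over their backs; the gripper's body (76 mm by 85 mm) begins 54 mm behind the grasp point. The pads swing forward as they close: fully open they stand 13 mm farther back than shut.
Start: joints at [1.255, 0.241, 0.005, 1.335, 0, 1.571], TCP at [0.155, 0.475, 0.231] pointing down, gripper open.
Joint ranges: [-2.72, 2.72], [-1.05, 1.87], [-1.09, 1.28], [-1.99, 2.15], [-1.42, 1.44], [-3.14, 3.14]. Speed limits (rad/s): [2.79, 2.79, 3.14, 3.14, 3.14, 3.14].

## Interface

Orientations are given as a unit quaternion [w, x, y, z].
In Python, from station import bot gives the robot as it stands.
- The arm moves only by the tool step_arm, never from a script. Its argument "increments" is a list of rows, each a list of 4 numbers: the shift along the tool's x, y, z in mm, then the turn about the tool's x in rad. A call has 1 to 5 rows; each row is the pose to reach, as a shift and turn from the pose commanded when the call began, along the tool's axes at that moment; what a row does not reach only later rows make up. A row lasts 1/8 s, in which the tool goes at most 62.5 mm and 10.7 degrees, less where a joint would pass 70% of its speed; a pose out of reach is approached as far as the arm can. A call with a gripper value outside its range is refused whole. "gripper" is the gripper command: -1 is shut, 1 is fully open, values between are in proportion, set as the call begins (left out, the last holds). The fingers move at their own pace and stop on an object; "squeeze" is the grip in N (left out, the last holds). Time passes only in rows, so rows that repeat a pose let the fingers close. It gives the time, the measured TCP pose, the force and the opening at its end, in the units of the state.
- bot.get_state(): the state, without advancing time (a new reading comes with each control period).
- bot.grab_frame(name): name is "scene" or "top" or "wrist"; returns the picture (400x640x3 uint8, red, green, blue); there is no depth.
- bot.camera_info(name): a dict with "mtx" (3x3 intrinsics, pixels), "D" ([k1, k2, p1, p2, k3] as OpenCV has them; the pictures are not rectified), "R" (3x3) and "t" (3): a world point X has camera coordinates R X + t; the wrist camera has in their place "tool_from_camera" (4x4, takes a point from camera to tool coordinates, whose origin is the TCP and whose axes are the tool frame's). Camera axes: x right, y down, z forward; pixel columns grow to the right and rows downward; lengths in m; the calibration is good to about 2 mm. A picture is of the moment at which its call begins: read the wrist's pose just before it. camera_info takes no time and is no camera call.
- bot.sign_off(): hands the job in, once; it reports no verdict.
The state is a dict: "time": time; "joints": joint angles; "qvel": joint speeds; "tau": joint torques, N m; "position": TCP position; "ee_rot": TCP orientation; "contact_force": force on the tool from outside, world axes, zero at the start; "moment": the same for the moment, N m; "grip_width": finger opening in m.
Only numpy, scipy, OpenCV 4.12 (cv2) and the standard library are available. Lean on these libraries where they do the work, as an engineer would, in place of code of your own. Each camera call takes 0.05 s, during which the arm holds its last target.

## Task

Load the disk-label dispenser: stand the label roll on end, lower it down over the spindle to the bottom, set the steel drag weight on the spindle on top of it with the wide flange down, then fit the cover, with its back edge tucked under the lip of the back wall and its front let down so that it lies flat on the walls. Lower the roll and the weight all the way by hand, do not let them drop, and leave the other things where they are.

Things in the scene. Friction and masses are not known exactly. Their poses are not given: they have to be found in the camera images.
- tub: Label dispenser: grey steel tub fixed to the table, open on top, 176 mm (x) by 172 mm (y) outside, 168 x 164 mm inside. Origin: centre of its underside, at table height, under the spindle; z up, x from its front (narrow upright exit slot, guide roller) to its back wall. Front and side walls end 128 mm above the table; the back wall is higher and has a lip.
- spindle_foot (a point): Point on the axis of the tub's upright steel spindle at the tub's inner floor (an 80 mm disc), 10 mm above the table: the roll's lower end rests here. The spindle is fixed, 20 mm in diameter, tapering to 10 mm over its top 16 mm; its tip is 104 mm above the table. Axes as the tub's.
- lip_edge (a point): Middle of the lower front edge of the lip on the tub's back wall. The lip spans the full width and juts 14 mm forward over the inside, from the wall's inner face (x = 84 mm in the tub's frame) to x = 70 mm; its underside is 142 mm above the table, 14 mm above the other walls' tops; its top 146 mm. Axes as the tub's.
- roll: White paper label roll, 64 mm in diameter, 70 mm long, 30 mm bore right through, 0.18 kg nominal. Origin: its centre; x along its axis, both ends alike. Starts lying in the pine cradle, centre about 41 mm above the table. It stands stably on either end on the table, and rights itself if let go leaning under 25 degrees with its lower edge on the table. Fitted: upright, centre 45 mm above the table.
- cradle: Dark-stained pine cradle fixed to the table: a board 90 mm (x) by 96 mm (y), 10 mm thick, with two battens 8 mm wide and 8 mm high along x, centred at y = +-26.5 mm; the roll lies along x between them. Origin: centre of its underside.
- weight: Turned steel drag weight, 0.4 kg nominal: a flange 62 mm in diameter, 10 mm high, above it a neck 42 mm in diameter, 30 mm high (40 mm in all), 27 mm bore right through. Origin: centre of the flange's underside; z up along the neck. Starts standing on the table, flange down. Fitted: on the roll, origin 80 mm above the table on the spindle's axis.
- cover: Dispenser cover: grey plate 171 mm (x) by 172 mm (y), 6 mm thick, 0.3 kg nominal, with a 50 mm round window and a black bar handle near the front. Origin: underside of the plate at the window's centre, which is on the spindle's axis when fitted (128 mm above the table); z up, x to its back edge; plate from x = -92 to +79 mm. Starts flat on its studs, underside 10 mm above the table.
- cover_handle (a point): Centre of the cover's handle bar: 12 mm thick along the cover's x, 84 mm long along y, 14 mm high; 30 mm above the plate's underside and 60 mm in front of the window's centre, 17 mm free under the bar. Axes as the cover's.
- cover_back (a point): Middle of the cover's back edge, on the plate's underside; fitted, it is 9 mm in under the lip and 5 mm short of the back wall, and the play is about 5 mm each way. Under the plate are four rubber studs, 8 mm thick, 10 mm long, at x = -74 and +55 mm, y = +-73 mm in the cover's frame, which go inside the tub's walls. Axes as the cover's.
- drive_rail: Bystander: grey steel channel rail 150 x 26 x 14 mm lying flat. Origin: centre of its underside, x along it.
- power_knob: Bystander: black round bakelite knob, 60 mm across, 30 mm high. Origin: centre of its underside.
- fuse: Bystander: stubby green glass fuse with square brass ends, 78 mm long (x), 32 mm high. Origin: centre of its underside.
- tape_roll: Bystander: roll of clear packing tape lying flat, 100 mm across, 48 mm high, 76 mm bore. Origin: centre of its underside.
There are look-alikes about, which are no part of the job. What is shaped like the weight but orange or yellow is not meant.

How it is judged:
By the outcome, as a careful person would: the job done as asked, in the order asked, and still so for the second after the job is handed in, with the robot touching nothing.
It also fails if it takes over 72 s, if anything falls off the work surface, if the arm or the gripper's body presses on something with over 40 N, if the wrist force passes 120 N, or if a joint passes its speed limit or range.

## Working session

There is one attempt and no reset: what is moved stays moved. The work goes in short steps, Python scripts to look and compute and a tool call to move; the robot and the scene stay as the last step left them, time stands still between calls to the robot, and variables do not carry over. Pictures are saved under pics/ and viewed, and the job is handed in when it is done.

Besides the shell and the picture viewer there is one more tool, called in YAML: its name, and indented under it one key for each argument. step_arm: Moves the arm, as the interface text tells. Its arguments: {"type":"object","properties":{"increments":{"type":"array"},"gripper":{"type":"number"},"squeeze":{"type":"number"}},"required":["increments"]}

```bash
ls; mkdir -p pics; python3 - <<'E'
from station import bot
import cv2,numpy as np
print(bot.get_state())
for n in ["scene","top","wrist"]:
    f=bot.grab_frame(n); cv2.imwrite(f"pics/{n}0.png",f[:,:,::-1])
    print(n,bot.camera_info(n))
E
```

```text
pics
{'time': 0.0, 'joints': array([1.25498618e+00, 2.41416148e-01, 3.73560207e-03, 1.33521236e+00,
       2.86885881e-05, 1.57081235e+00]), 'qvel': array([-3.70653262e-04, -7.89976490e-04,  2.63339558e-04,  8.93472211e-05,
        1.05113278e-03, -4.15753217e-04]), 'tau': array([ 9.00663981e-04, -3.72312355e+01,  2.52411872e+01,  1.70302845e-02,
       -1.27521721e-04, -4.99767779e-06]), 'position': array([0.15508879, 0.47467457, 0.23041573]), 'ee_rot': array([ 0.57180131, -0.41557677,  0.5730133 ,  0.41472277]), 'contact_force': array([-0.84459858,  0.41310051, -0.59223728]), 'moment': array([-0.00726747,  0.00824215, -0.01366804]), 'grip_width': 0.08550314590551764}
scene {'mtx': array([[425.97679702,   0.        , 318.96187704],
       [  0.        , 425.97679702, 193.61704094],
       [  0.        ,   0.        ,   1.        ]]), 'D': array([0.00033418, 0.        , 0.        , 0.        , 0.        ]), 'R': array([[ 0.86853077,  0.49537822, -0.0159597 ],
       [ 0.30431553, -0.55840973, -0.77173223],
       [-0.39121139,  0.66541641, -0.63574732]]), 't': array([-0.4770419 , -0.
[... 384 characters left out ...]
404784 , -0.01703891, -0.98993712]]), 't': array([-0.00386839,  0.53591759,  0.95678954])}
wrist {'mtx': array([[291.92372343,   0.        , 320.30469569],
       [  0.        , 291.92372343, 201.5273938 ],
       [  0.        ,   0.        ,   1.        ]]), 'D': array([-0.04385216,  0.        ,  0.        ,  0.        ,  0.        ]), 'tool_from_camera': array([[ 8.79462453e-04, -3.20566282e-01,  9.47225678e-01,
        -1.42653142e-01],
       [-7.34505680e-04, -9.47225996e-01, -3.20565708e-01,
         8.16595924e-02],
       [ 9.99999344e-01, -4.13817138e-04, -1.06850745e-03,
        -6.55166938e-04],
       [ 0.00000000e+00,  0.00000000e+00,  0.00000000e+00,
         1.00000000e+00]])}
```

View pics/scene0.png

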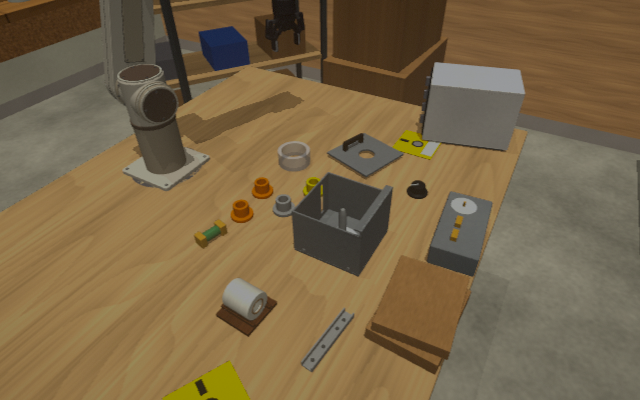

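View pics/top0.png

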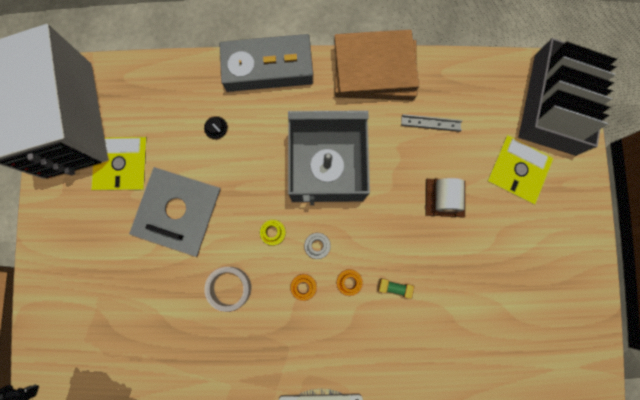

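View pics/wrist0.png

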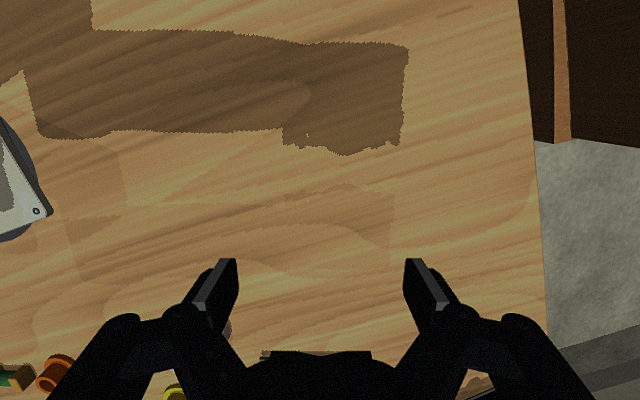

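The scene picture shows the tub at about (343,222), the roll in its cradle at (245,298), the grey weight at (284,205) beside orange and yellow look-alikes, and the cover at (365,155). In the top picture these are at (328,157), (447,196), (317,246) and (175,210). I'll enlarge the crops next.

```bash
python3 - <<'E'
import cv2
t=cv2.imread('pics/top0.png'); s=cv2.imread('pics/scene0.png')
def crop(im,x0,y0,w,h,k,n): cv2.imwrite(f'pics/{n}.png',cv2.resize(im[y0:y0+h,x0:x0+w],None,fx=k,fy=k,interpolation=cv2.INTER_CUBIC))
crop(t,280,100,200,150,4,'t_tub'); crop(t,120,160,120,100,6,'t_cov')
crop(s,280,165,120,110,5,'s_tub'); crop(s,210,270,75,65,8,'s_roll');crop(s,265,180,55,45,12,'s_wt'); crop(s,320,125,90,60,8,'s_cov')
E
```

```text
(no output)
```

View pics/t_tub.png

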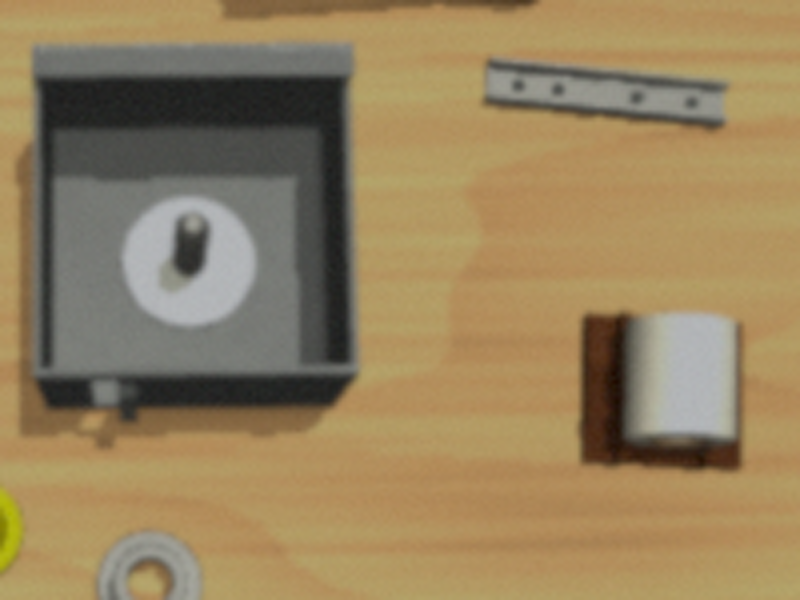

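View pics/t_cov.png

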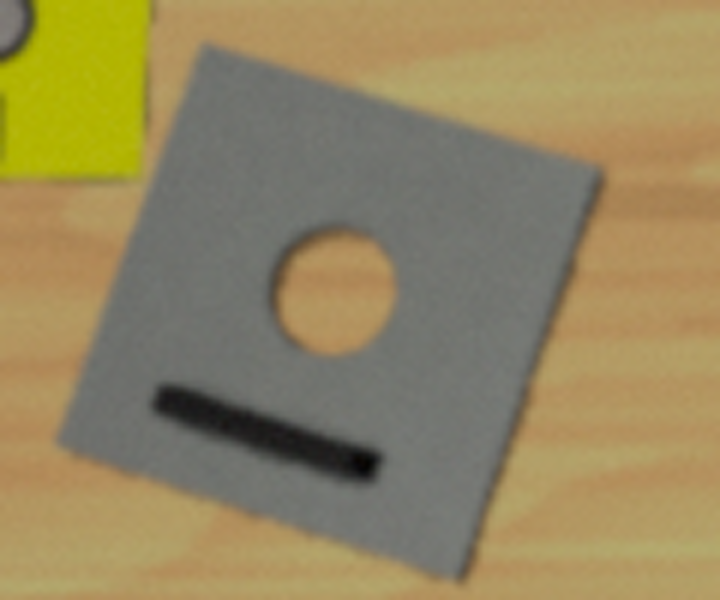

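View pics/s_tub.png

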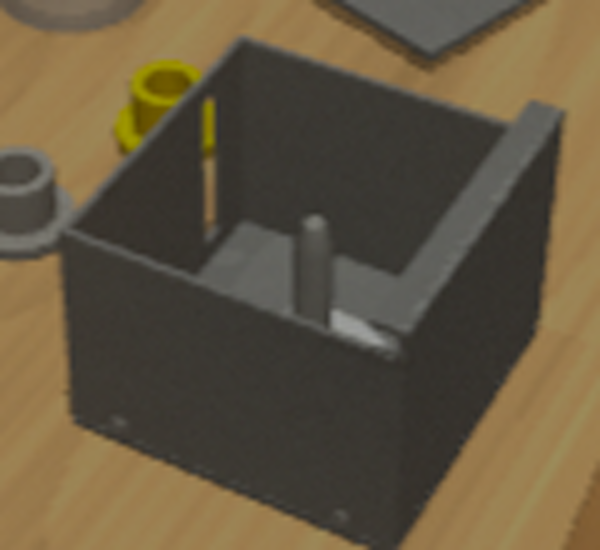

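View pics/s_roll.png

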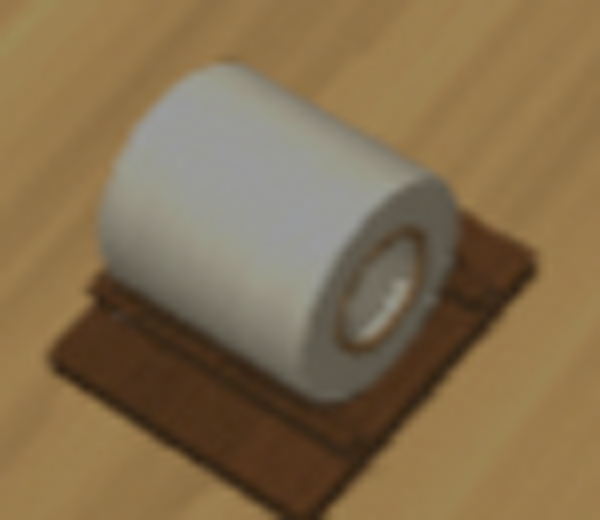

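View pics/s_wt.png

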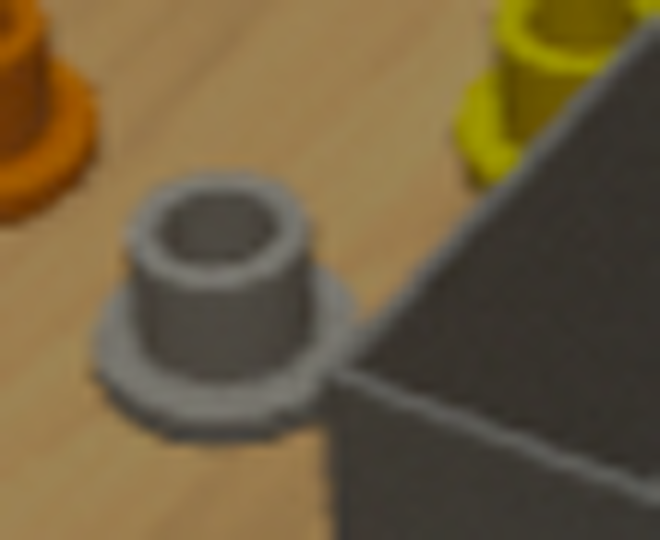

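View pics/s_cov.png

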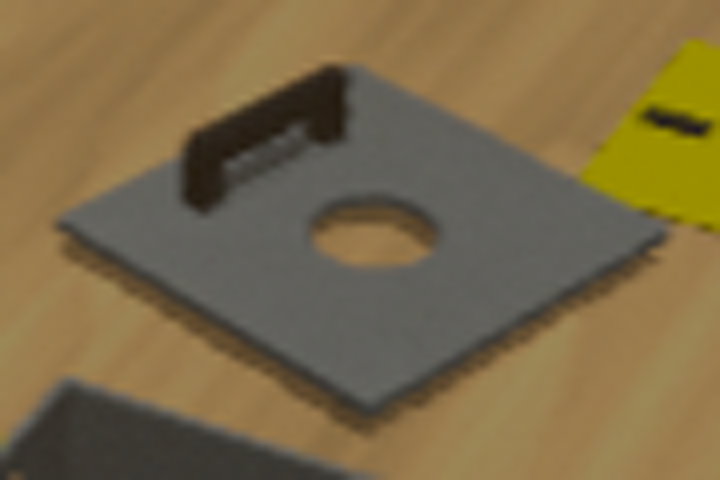

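```bash
cat > h.py <<'E'
import numpy as np,cv2
from scipy.optimize import least_squares
from scipy.spatial.transform import Rotation as Ro
from station import bot
CI={n:bot.camera_info(n) for n in("scene","top","wrist")}
def cam(n,st=None):
    c=CI[n]
    if n!="wrist": return c["mtx"],c["D"],c["R"],c["t"]
    w,x,y,z=st["ee_rot"]; T=np.eye(4);T[:3,:3]=Ro.from_quat([x,y,z,w]).as_matrix();T[:3,3]=st["position"]
    M=np.linalg.inv(T@c["tool_from_camera"]); return c["mtx"],c["D"],M[:3,:3],M[:3,3]
def proj(C,P):
    return cv2.projectPoints(np.atleast_2d(np.array(P,float)),cv2.Rodrigues(C[2])[0],C[3],C[0],C[1])[0][:,0]
def pose2(w,P):  # w=x,y,z,yaw ; P local
    c,s=np.cos(w[3]),np.sin(w[3]); P=np.array(P); return np.c_[c*P[:,0]-s*P[:,1]+w[0],s*P[:,0]+c*P[:,1]+w[1],P[:,2]+w[2]]
def fit(obs,w0,fixz=None):
    # obs: list of (C, local pts, pix)
    def r(w):
        if fixz is not None: w=[w[0],w[1],fixz,w[2]]
        return np.concatenate([(proj(C,pose2(w,L))-np.array(p)).ravel() for C,L,p in obs])
    w0=list(w0); 
    if fixz is not None: w0=[w0[0],w0[1],w0[3]]
    s=least_squares(r,w0,x_scale=[.01]*len(w0)); return s.x,r(s.x).reshape(-1,2)
def un(p,x0,y0,k): return [((a+.5)/k-.5+x0,(b+.5)/k-.5+y0) for a,b in p]
def tri(obs): # (C,pix)
    f=lambda X:np.concatenate([(proj(C,X)[0]-p) for C,p in obs])
    s=least_squares(f,[.5,0,.05],x_scale=.01); return s.x,f(s.x)
def ray(C,p,z): # hit plane z
    u=cv2.undistortPoints(np.array([[p]],float),C[0],C[1])[0,0]; d=C[2].T@np.r_[u,1]; o=-C[2].T@C[3]; return o+d*(z-o[2])/d[2]
E
cat > m1.py <<'E'
from h import *
np.set_printoptions(precision=4,suppress=True)
S,T=cam("scene"),cam("top")
mm=.001
L=np.array([[-88,86,128],[-88,-86,128],[70,86,146],[70,-86,146],[88,86,146],[88,-86,146]])*mm
pt=un([(37,377),(357,376),(35,77),(352,77),(34,44),(353,44)],280,100,4)
Ls=np.array([[-88,-86,128],[-88,86,128],[-88,-86,0],[88,-86,0],[70,86,146],[88,86,146]])*mm
ps=un([(68,233),(240,40),(75,420),(398,548),(530,103),(563,117)],280,165,5)
for z in (None,0.):
    w,r=fit([(T,L,pt),(S,Ls,ps)],[.5,0,0,0],z); print('tub',w,'\n',r.round(1).tolist())
L=np.array([[79,86,6],[79,-86,6],[-92,-86,6],[-92,86,6],[0,0,6]])*mm
pt=un([(205,43),(603,170),(462,580),(60,440),(335,290)],120,160,6)
Ls=np.array([[-92,-86,6],[-92,86,6],[79,-86,6],[79,86,6],[0,0,6]])*mm
ps=un([(57,222),(350,66),(370,408),(668,235),(374,230)],320,125,8)
for z in (None,.01):
    w,r=fit([(T,L,pt),(S,Ls,ps)],[.5,.3,0,0],z); print('cov',w,'\n',r.round(1).tolist())
print('spindle tip',tri([(T,un([(193,221)],280,100,4)[0]),(S,un([(316,218)],280,165,5)[0])]))
print('weight top',tri([(T,un([(151,580)],280,100,4)[0]),(S,un([(220,230)],265,180,12)[0])]))
# cradle
L=np.array([[45,48,10],[45,-48,10],[-45,-48,10],[-45,48,10]])*mm
pt=un([(584,316),(741,316),(741,467),(583,463)],280,100,4)
Ls=np.array([[-45,-48,10],[45,-48,10],[45,48,10]])*mm
ps=un([(52,360),(308,520),(536,260)],210,270,8)
for z in (None,0.):
    w,r=fit([(T,L,pt),(S,Ls,ps)],[.5,-.3,0,0],z); print('cradle',w,'\n',r.round(1).tolist())
C=S; p=un([(382,290)],210,270,8)[0]; print('roll end centre at z=.041',ray(S,p,.041))
a,b=[ray(T,p,.041) for p in un([(625,380),(738,380)],280,100,4)];print('roll sides',a,b,(a+b)/2)
a,b=[ray(T,p,.073) for p in un([(682,315),(682,433)],280,100,4)];print('roll ends',a,b,(a+b)/2)
E
python3 m1.py
python3 -c "
import cv2
t=cv2.imread('pics/top0.png');cv2.imwrite('pics/t_wt.png',cv2.resize(t[225:265,290:345],None,fx=12,fy=12,interpolation=cv2.INTER_CUBIC))"
```

```text
tub [ 0.6295 -0.0227 -0.0044 -0.0049] 
 [[-0.9, -0.2], [0.3, -0.6], [-0.8, 0.3], [0.5, -0.2], [-0.5, 0.5], [0.0, 0.1], [-1.6, -0.2], [0.4, -0.8], [-0.1, 0.9], [-0.7, 2.5], [0.3, -0.5], [0.8, -1.0]]
tub [ 0.6294 -0.0237 -0.0034] 
 [[-0.5, -0.4], [1.1, -1.0], [-0.6, -0.3], [1.2, -0.8], [-0.3, -0.1], [0.6, -0.6], [-2.0, -1.3], [0.1, -2.0], [-0.4, -0.1], [-0.8, 1.5], [0.2, -1.8], [0.7, -2.3]]
cov [ 0.5292  0.3393  0.005  -0.3215] 
 [[0.4, -0.1], [0.2, -0.2], [-0.2, 0.1], [-0.1, 0.9], [0.2, 0.3], [0.1, -0.1], [0.7, -0.1], [0.2, 0.2], [0.3, -0.6], [0.1, 0.3]]
cov [ 0.5293  0.337  -0.3214] 
 [[0.6, -0.6], [0.7, -0.6], [0.2, -0.0], [-0.1, 0.7], [0.5, -0.1], [-0.2, -1.1], [0.5, -1.0], [-0.0, -0.7], [0.3, -1.5], [-0.1, -0.6]]
spindle tip (array([ 0.6298, -0.0229,  0.1038]), array([ 0.096 ,  0.1329,  0.1734, -0.0394]))
weight top (array([0.4372, 0.0027, 0.0364]), array([ 0.1094,  0.1343,  0.202 , -0.0268]))
cradle [ 0.5472 -0.3089 -0.0061 -0.053 ] 
 [[0.4, -0.3], [-0.2, 1.4], [0.2, 0.2], [0.6, -0.2], [-0.0, 0.1], [0.6, 0.2], [0.6, -0.5]]
cradle [ 0.548  -0.3092 -0.0531] 
 [[1.2, -1.1], [0.7, 0.6], [1.1, -0.4], [1.3, -0.8], [-0.4, -1.3], [0.5, -1.2], [0.6, -2.0]]
roll end centre at z=.041 [ 0.5827 -0.3133  0.041 ]
roll sides [ 0.5486 -0.2749  0.041 ] [ 0.5477 -0.3424  0.041 ] [ 0.5482 -0.3086  0.041 ]
roll ends [ 0.5806 -0.3008  0.073 ] [ 0.513  -0.2968  0.073 ] [ 0.5468 -0.2988  0.073 ]
```

View pics/t_wt.png

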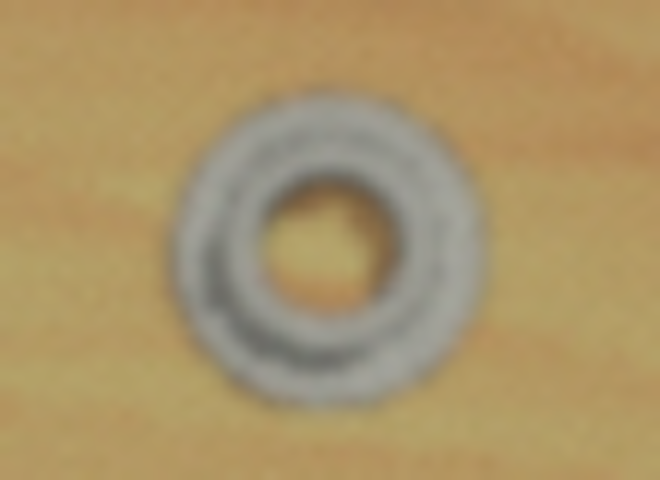

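```bash
cat > go.py <<'E'
from h import *
import sys
np.set_printoptions(precision=4,suppress=True)
def R(st):
    w,x,y,z=st["ee_rot"]; return Ro.from_quat([x,y,z,w]).as_matrix()
def plan(p,yaw=None,st=None):
    st=st or bot.get_state(); M=R(st); d=M.T@(np.array(p)-st["position"])*1000
    cur=np.arctan2(M[1,2],M[0,2]); out=f"shift {d.round(1)} "
    if yaw is not None:
        # turn about tool x (down): positive turn -> yaw decreases
        t=-(yaw-cur); t=(t+np.pi/2)%np.pi-np.pi/2; out+=f"turn {t:.3f} "
    print(out,"cur jaw yaw %.3f"%cur,"pos",st["position"],"j1 %.2f j6 %.2f"%(st["joints"][0],st["joints"][5]),"t",round(st["time"],2))
if __name__=="__main__":
    a=[float(v) for v in sys.argv[1:]]
    print(R(bot.get_state()).round(3).tolist())
    plan(a[:3],a[3] if len(a)>3 else None)
E
python3 go.py 0.524 -0.308 0.20 1.52
```

```text
[[-0.001, -0.951, 0.311], [-0.002, 0.311, 0.951], [-1.0, 0.0, -0.002]]
shift [  31.6 -593.7 -629.5] turn -0.265  cur jaw yaw 1.255 pos [0.1551 0.4748 0.2306] j1 1.26 j6 1.57 t 0.15
```

step_arm:
  increments:
    - [0,-42,-44,-0.1]
    - [0,-84,-88,-0.2]
    - [0,-126,-132,-0.265]
    - [0,-168,-176,-0.265]
    - [0,-210,-221,-0.265]

```text
time: 0.78
position: [0.2866, 0.1983, 0.2313]
ee_rot: [0.512, -0.487, 0.512, 0.487]
contact_force: [0.9, -1.1, -0.3]
grip_width: 0.0855
```

```bash
python3 go.py 0.524 -0.308 0.20 1.52
```

```text
[[0.001, -0.999, 0.05], [0.0, 0.05, 0.999], [-1.0, -0.001, 0.0]]
shift [  31.3 -262.3 -493.8] turn 0.001  cur jaw yaw 1.521 pos [0.2866 0.1983 0.2313] j1 0.61 j6 0.66 t 0.78
```

step_arm:
  increments:
    - [0,-27,-55]
    - [0,-55,-110]
    - [0,-82,-165]
    - [0,-110,-220]
    - [0,-137,-275]

```text
$.increments[0]: bad value
```

step_arm:
  increments:
    - [5,-25,-50]
    - [15,-50,-100]
    - [22,-75,-150]
    - [30,-105,-200]
    - [31,-125,-219]

```text
$.increments[0]: bad value
```

```bash
cat > snap.py <<'E'
from go import *
import sys
n,o=sys.argv[1:3]; st=bot.get_state(); f=bot.grab_frame(n)[:,:,::-1]
if len(sys.argv)>3:
    x,y,w,h,k=map(int,sys.argv[3:]); f=cv2.resize(f[y:y+h,x:x+w],None,fx=k,fy=k,interpolation=cv2.INTER_CUBIC)
cv2.imwrite(f'pics/{o}.png',f); print(st["position"].tolist(),st["ee_rot"].tolist(),st["contact_force"].round(1),st["moment"].round(3),round(st["grip_width"],4),round(st["time"],2))
E
python3 snap.py wrist w1;python3 go.py 0.524 -0.308 0.20 1.52
```

```text
[0.28663985694567307, 0.1982573191216164, 0.2312624805311765] [0.5124938495831961, -0.48748066400140105, 0.5121314752441648, 0.4872720066127183] [ 0.9 -1.1 -0.3] [-0.018 -0.026 -0.011] 0.0855 0.78
[[0.002, -0.998, 0.06], [-0.006, 0.06, 0.998], [-1.0, -0.002, -0.006]]
shift [  34.5 -264.8 -484.3] turn -0.010  cur jaw yaw 1.510 pos [0.2888 0.1916 0.2312] j1 0.59 j6 0.65 t 0.82
```

View pics/w1.png

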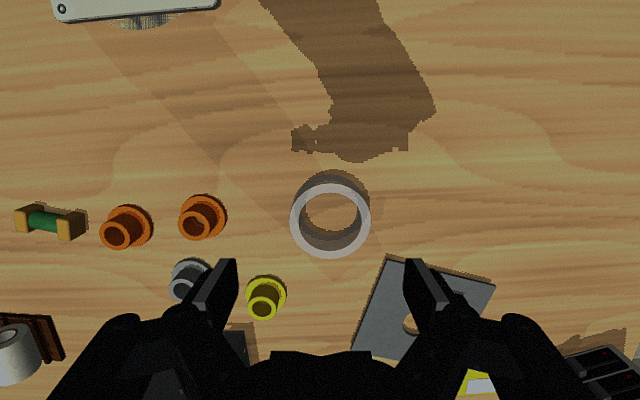

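The rows need four numbers each. The wrist picture shows the tape roll at (330,215) and the weight at (190,278), both well clear.

step_arm:
  increments:
    - [0,-27,-55,0]
    - [0,-55,-110,0]
    - [0,-82,-165,0]
    - [0,-110,-220,0]
    - [0,-137,-275,0]

```text
time: 1.45
position: [0.4096, -0.0836, 0.2313]
ee_rot: [0.513, -0.487, 0.512, 0.487]
contact_force: [1.1, 1.0, 0.7]
grip_width: 0.0856
```

step_arm:
  increments:
    - [5,-25,-50,0]
    - [12,-50,-100,0]
    - [18,-75,-150,0]
    - [25,-100,-205,0]
    - [25,-120,-207,0]

```text
time: 2.08
position: [0.5181, -0.2981, 0.2042]
ee_rot: [0.513, -0.485, 0.514, 0.486]
contact_force: [-0.3, 0.2, -0.2]
grip_width: 0.0853
```

```bash
python3 snap.py wrist w2;python3 go.py 0.524 -0.308 0.20 1.52
```

```text
[0.5180507760316982, -0.29812748160470365, 0.20424030425293296] [0.5133848529584629, -0.48508708078700113, 0.5143326920716744, 0.48640353480692017] [-0.3  0.2 -0.2] [0.069 0.061 0.013] 0.0853 2.08
[[0.0, -0.999, 0.054], [0.001, 0.054, 0.999], [-1.0, -0.0, 0.001]]
shift [  4.3  -4.  -11. ] turn -0.003  cur jaw yaw 1.517 pos [ 0.5206 -0.2968  0.2043] j1 -0.52 j6 -0.46 t 2.12
```

View pics/w2.png

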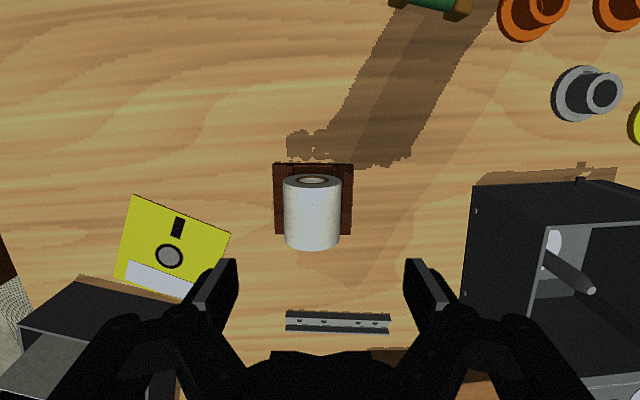

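```bash
python3 snap.py wrist w3 260 150 110 110 7; python3 go.py 0.524 -0.308 0.20 1.52
```

```text
[0.5205698022829943, -0.29675581221754604, 0.2043213066981185] [0.5134142076636292, -0.4862860156263325, 0.5129900756742658, 0.4865932024135817] [ 2.1 -1.2  0.9] [-0.073 -0.155  0.051] 0.0853 2.12
[[-0.001, -0.999, 0.052], [0.001, 0.052, 0.999], [-1.0, 0.001, 0.001]]
shift [  4.6  -5.3 -12.3] turn -0.001  cur jaw yaw 1.519 pos [ 0.5193 -0.2955  0.2046] j1 -0.52 j6 -0.47 t 2.17
```

View pics/w3.png

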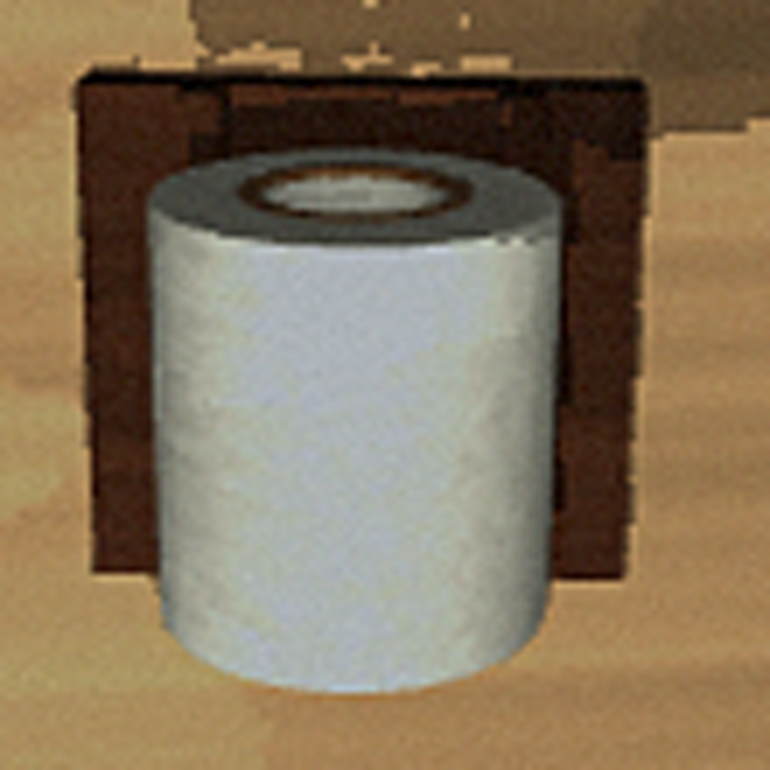

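```bash
cat > m2.py <<'E'
from go import *
st=dict(position=np.array([0.5200,-0.2960,0.2044]),ee_rot=np.array([0.51341421,-0.48628602,0.51299008,0.4865932]))
C=cam("wrist",st)
for z in(.041,):
  a=ray(C,un([(355,192)],260,150,7)[0],z); print('near end ctr',a)
for p,z in(((358,692),.073),((355,243),.073)): print('top line',ray(C,un([p],260,150,7)[0],z))
l,r=[ray(C,un([p],260,150,7)[0],.045) for p in((155,400),(557,400))];print(l,r,(l+r)/2)
print([ray(C,un([p],260,150,7)[0],.01) for p in((80,85),(648,88),(626,577),(93,573))])
E
python3 m2.py
```

```text
near end ctr [ 0.5131 -0.3075  0.041 ]
top line [ 0.5821 -0.3105  0.073 ]
top line [ 0.5126 -0.3064  0.073 ]
[ 0.5439 -0.3409  0.045 ] [ 0.5473 -0.2778  0.045 ] [ 0.5456 -0.3093  0.045 ]
[array([ 0.4999, -0.3536,  0.01  ]), array([ 0.5056, -0.2591,  0.01  ]), array([ 0.5946, -0.2648,  0.01  ]), array([ 0.5886, -0.3609,  0.01  ])]
```

step_arm:
  increments:
    - [40,-2,-12,0]
    - [90,-2,-12,0]
    - [130,-2,-12,0]
    - [150,-2,-12,0]
    - [150,-2,-12,0]

```text
time: 2.8
position: [0.5178, -0.3047, 0.0545]
ee_rot: [0.512, -0.486, 0.513, 0.489]
contact_force: [-0.1, 0.8, 1.5]
grip_width: 0.0856
```

```bash
python3 go.py 0.521 -0.308 0.016 1.52; python3 snap.py wrist w4
```

```text
[[-0.005, -0.999, 0.05], [0.003, 0.05, 0.999], [-1.0, 0.005, 0.002]]
shift [38.5 -3.6 -3.2] turn 0.001  cur jaw yaw 1.521 pos [ 0.5178 -0.3047  0.0545] j1 -0.53 j6 -0.48 t 2.8
[0.5177512570683686, -0.3047386878569812, 0.05449054533283153] [0.5117943923043257, -0.4855676995976697, 0.512866472569206, 0.4891405630569734] [-0.1  0.8  1.5] [ 0.021 -0.002  0.044] 0.0856 2.8
```

View pics/w4.png

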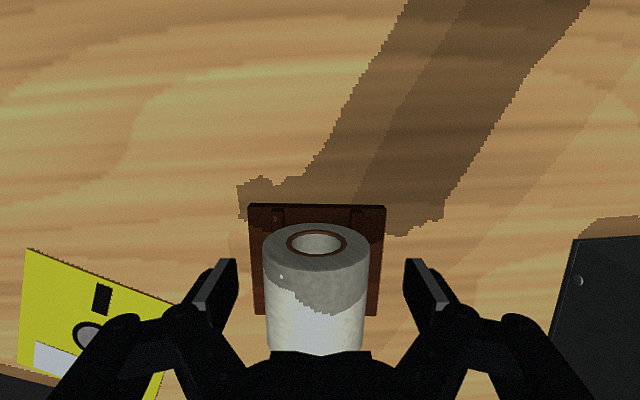

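The roll, at (316,240), sits between the open fingers at (225,280) and (415,280). Next I descend and grip it softly.

step_arm:
  increments:
    - [20,-3,-2,0]
    - [38,-3,-2,0]
    - [38,-3,-2,0]

```text
time: 3.22
position: [0.5225, -0.3083, 0.0187]
ee_rot: [0.512, -0.487, 0.513, 0.487]
contact_force: [-0.1, 0.9, 0.2]
grip_width: 0.0856
```

step_arm:
  increments:
    - [0,0,0,0]
    - [0,0,0,0]
    - [0,0,0,0]
    - [0,0,0,0]
    - [0,0,0,0]
  gripper: -1
  squeeze: 20

```text
time: 3.85
position: [0.5238, -0.3091, 0.0204]
ee_rot: [0.513, -0.488, 0.512, 0.486]
contact_force: [-0.6, 1.8, 6.3]
grip_width: 0.0644
```

```bash
python3 go.py 0.521 -0.308 0.13 1.52; python3 snap.py wrist w5
```

```text
[[0.003, -0.999, 0.051], [-0.001, 0.051, 0.999], [-1.0, -0.003, -0.001]]
shift [-109.6    2.5    0.8] turn 0.000  cur jaw yaw 1.520 pos [ 0.5238 -0.3091  0.0204] j1 -0.53 j6 -0.48 t 3.85
[0.5237965573691267, -0.3090703005745367, 0.020429838693714057] [0.5128622086484239, -0.4882048639761537, 0.5120811839800011, 0.4862110927816495] [-0.6  1.8  6.3] [ 0.318  0.265 -0.01 ] 0.0644 3.85
```

View pics/w5.png

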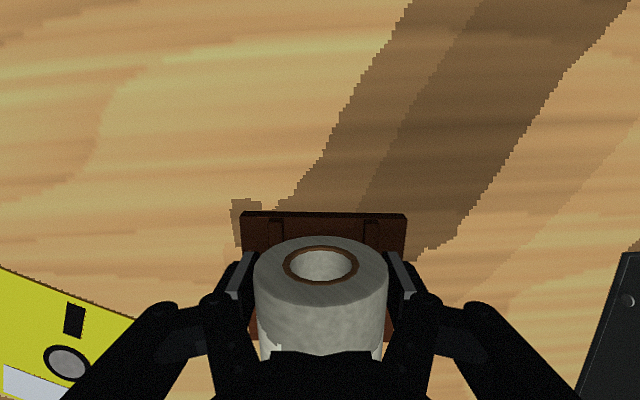

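The roll is gripped, width 64.4 mm. Next I lift and see whether it swings down.

step_arm:
  increments:
    - [-25,0,0,0]
    - [-55,0,0,0]
    - [-85,0,0,0]
    - [-110,0,0,0]
    - [-110,0,0,0]

```text
time: 4.53
position: [0.5242, -0.3097, 0.1308]
ee_rot: [0.513, -0.489, 0.512, 0.485]
contact_force: [0.7, -0.4, -2.9]
grip_width: 0.0645
```

```bash
python3 snap.py wrist w6;python3 snap.py scene s6 180 200 140 110 5
```

```text
[0.5242369097930444, -0.3096625728457308, 0.13084184437461005] [0.5130233256494234, -0.4890009251058075, 0.5120709252158497, 0.4852509970457082] [ 0.7 -0.4 -2.9] [-0.055 -0.021 -0.016] 0.0645 4.53
[0.5231879574770292, -0.3090024290064378, 0.12894662963397552] [0.512690035384786, -0.48784871908394606, 0.5123822085769933, 0.48643296273902137] [ 0.1 -0.3 -2.7] [-0.006  0.036 -0.018] 0.0641 4.58
```

View pics/w6.png

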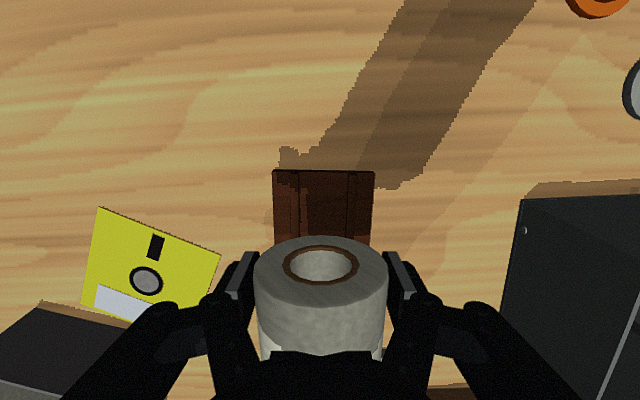

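View pics/s6.png

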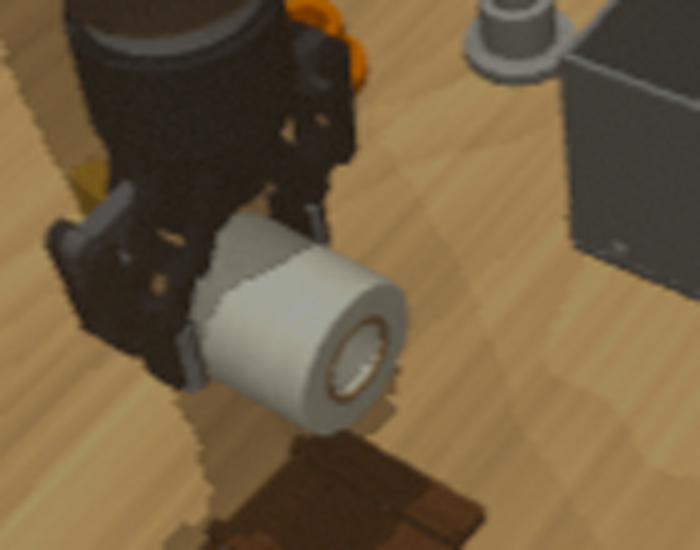

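The roll is held stiffly, so it will not swing down on its own. I'll turn it 90° and push the lower rim of its free end against the cradle board's side edge to tilt it, then finish upright on the table.

```bash
python3 go.py 0.547 -0.190 0.13 -0.053
```

```text
[[-0.001, -0.999, 0.051], [0.0, 0.051, 0.999], [-1.0, 0.001, 0.0]]
shift [ -2.4 -18.6 119.6] turn -1.569  cur jaw yaw 1.520 pos [ 0.5223 -0.3085  0.1276] j1 -0.53 j6 -0.48 t 4.62
```

step_arm:
  increments:
    - [0,-4,24,0.18]
    - [0,-8,48,0.36]
    - [0,-12,72,0.54]
    - [0,-16,96,0.72]
    - [0,-18,120,0.9]

```text
time: 5.25
position: [0.5457, -0.1885, 0.1261]
ee_rot: [0.673, -0.213, 0.675, 0.215]
contact_force: [0.4, 0.2, -1.6]
grip_width: 0.0645
```

step_arm:
  increments:
    - [10,0,0,0.18]
    - [30,0,0,0.36]
    - [50,0,0,0.54]
    - [60,0,0,0.673]
    - [60,0,0,0.673]

```text
time: 5.88
position: [0.5447, -0.189, 0.0655]
ee_rot: [0.705, 0.019, 0.709, -0.018]
contact_force: [-0.6, -0.4, -1.9]
grip_width: 0.0641
```

step_arm:
  increments:
    - [0,0,0,0]
    - [0,0,0,0]

```text
time: 6.12
position: [0.5472, -0.1899, 0.0687]
ee_rot: [0.707, 0.018, 0.707, -0.018]
contact_force: [-0.3, -0.2, -2.6]
grip_width: 0.0645
```

```bash
python3 go.py 0.547 -0.1915 0.016 -0.053; python3 snap.py wrist w7
```

```text
[[0.001, 0.052, 0.999], [-0.0, 0.999, -0.052], [-1.0, -0.0, 0.001]]
shift [52.7 -1.6 -0.1] turn 0.001  cur jaw yaw -0.052 pos [ 0.5472 -0.1899  0.0687] j1 -0.33 j6 1.29 t 6.12
[0.5471620401313204, -0.18988787136437632, 0.06871046491172944] [0.7071617190262154, 0.018301294751923537, 0.7065733345401914, -0.018479412086050036] [-0.3 -0.2 -2.6] [ 0.077 -0.017 -0.038] 0.0645 6.12
```

View pics/w7.png

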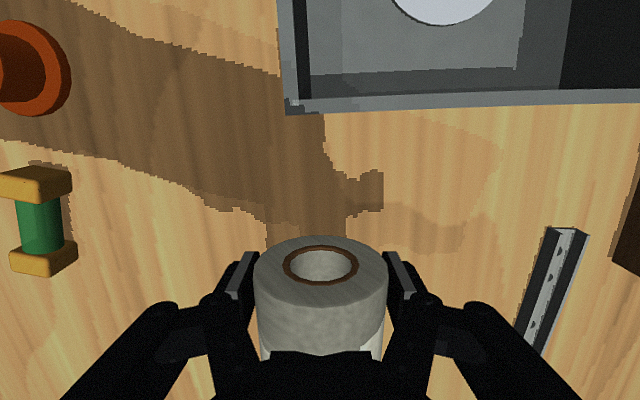

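step_arm:
  increments:
    - [27,-1,0,0]
    - [52,-1,0,0]
    - [52,-1,0,0]
    - [52,-10,0,0]
    - [52,-14,0,0]

```text
time: 6.8
position: [0.5473, -0.2025, 0.018]
ee_rot: [0.708, 0.02, 0.706, -0.017]
contact_force: [-0.3, 11.7, 4.3]
grip_width: 0.0645
```

```bash
python3 snap.py scene s8 200 180 140 120 5
```

```text
[0.5472646289919791, -0.2024831258874472, 0.018014987901153582] [0.7079374517238886, 0.0202050846235466, 0.7057816272761314, -0.01698863153694782] [-0.3 11.7  4.3] [ 2.427  0.061 -0.124] 0.0645 6.8
```

View pics/s8.png

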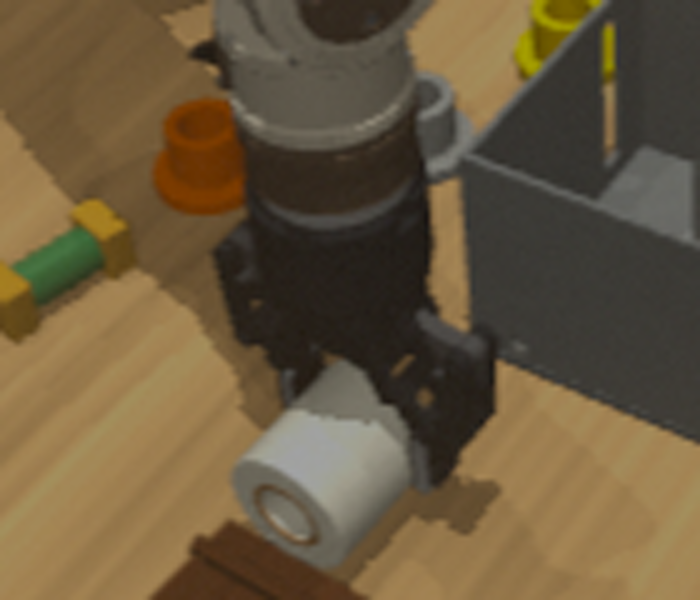

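step_arm:
  increments:
    - [-6,-6,0,0]
    - [-12,-11,0,0]
    - [-18,-16,0,0]
    - [-24,-22,0,0]
    - [-24,-22,0,0]

```text
time: 7.48
position: [0.5456, -0.226, 0.0417]
ee_rot: [0.708, 0.019, 0.706, -0.019]
contact_force: [-0.1, 6.0, 3.3]
grip_width: 0.0641
```

```bash
python3 snap.py scene s9 200 180 140 120 5
```

```text
[0.5456487919681009, -0.22600187188337353, 0.04169340875948548] [0.7076459023166339, 0.019097596785996818, 0.7060601729432084, -0.01875075771490557] [-0.1  6.   3.3] [ 1.12  -0.052 -0.003] 0.0641 7.47
```

View pics/s9.png

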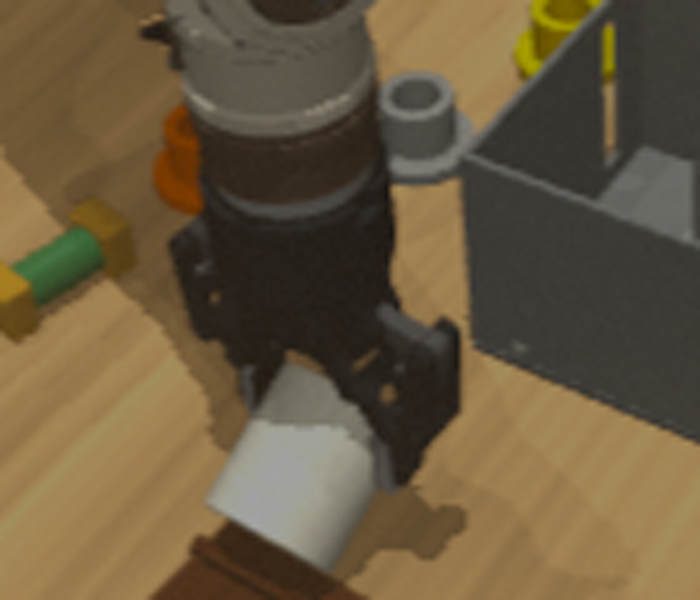

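step_arm:
  increments:
    - [-4,-5,0,0]
    - [-6,-10,0,0]
    - [-9,-16,0,0]
    - [-11,-22,0,0]
    - [-12,-28,0,0]

```text
time: 8.15
position: [0.5432, -0.254, 0.0524]
ee_rot: [0.707, 0.019, 0.707, -0.019]
contact_force: [0.2, 0.4, -1.6]
grip_width: 0.0647
```

```bash
python3 snap.py scene s10 200 180 140 120 5
```

```text
[0.543247742282573, -0.25400218762531257, 0.05236082064157699] [0.7067289399594695, 0.01869445273017386, 0.7069883081514543, -0.018768457529265477] [ 0.2  0.4 -1.6] [ 0.05  -0.036 -0.015] 0.0647 8.15
```

View pics/s10.png

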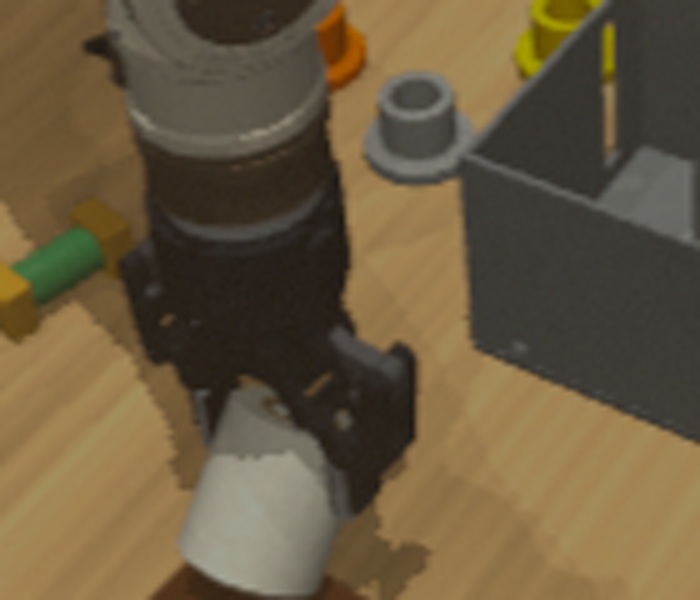

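step_arm:
  increments:
    - [-12,5,0,0]
    - [-14,30,0,0]
    - [-14,64,0,0]
    - [0,64,0,0]
    - [4,64,0,0]

```text
time: 8.82
position: [0.5461, -0.1899, 0.0477]
ee_rot: [0.706, 0.018, 0.707, -0.019]
contact_force: [-0.6, -0.3, -1.4]
grip_width: 0.0645
```

step_arm:
  increments:
    - [3,-7,0,0]
    - [6,-14,0,0]
    - [9,-21,0,0]
    - [12,-28,0,0]
    - [12,-28,0,0]

```text
time: 9.45
position: [0.5465, -0.2188, 0.0404]
ee_rot: [0.708, 0.019, 0.705, -0.019]
contact_force: [-4.2, 3.0, 18.3]
grip_width: 0.0641
```

```bash
python3 snap.py scene s11 200 180 140 120 5; python3 snap.py wrist w11
```

```text
[0.5465110140313926, -0.21882916728888577, 0.04041240904055899] [0.7083957645943045, 0.019239177615852088, 0.7052924592800993, -0.01917919790152525] [-4.2  3.  18.3] [ 1.046  1.278 -0.042] 0.0641 9.45
[0.5465242136795181, -0.21876171338497896, 0.040420736136196886] [0.7084057773463975, 0.01913294248339497, 0.7052845080198088, -0.019208016072193135] [-5.5  4.1 17.9] [ 0.983  1.298 -0.007] 0.0644 9.5
```

View pics/s11.png

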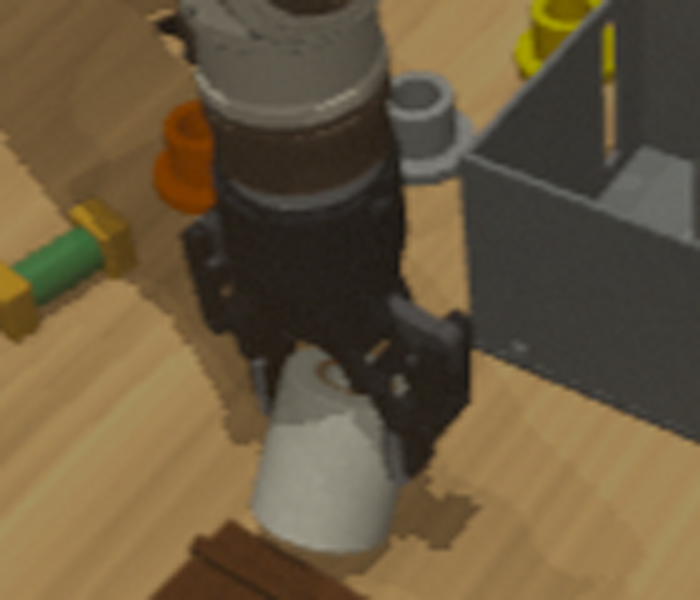

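View pics/w11.png

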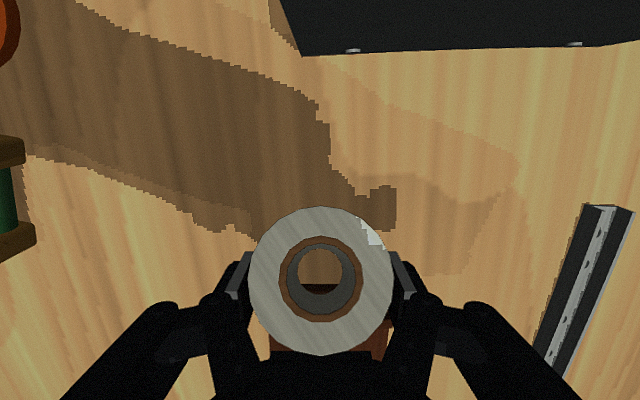

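step_arm:
  increments:
    - [-2,0,0,0]
    - [-2,0,0,0]
    - [-2,0,0,0]
    - [-2,0,0,0]
  gripper: 1

```text
time: 10.05
position: [0.5451, -0.2178, 0.0378]
ee_rot: [0.707, 0.019, 0.707, -0.019]
contact_force: [0.2, -0.2, 0.4]
grip_width: 0.0855
```

```bash
python3 snap.py wrist w12; python3 snap.py scene s12 200 180 140 120 5
```

```text
[0.5451235012547224, -0.21779582326435337, 0.03783311692282677] [0.7066162288744594, 0.0188735922720968, 0.7070969472754375, -0.018740324429989876] [ 0.2 -0.2  0.4] [ 0.003 -0.016  0.022] 0.0855 10.05
[0.5451057168617761, -0.2177050418061252, 0.03784004135128745] [0.7065954389747036, 0.01883435325282656, 0.707120394014847, -0.018678895202378323] [-0.3 -0.2 -0.4] [-0.025  0.018 -0.003] 0.0854 10.1
```

View pics/s12.png

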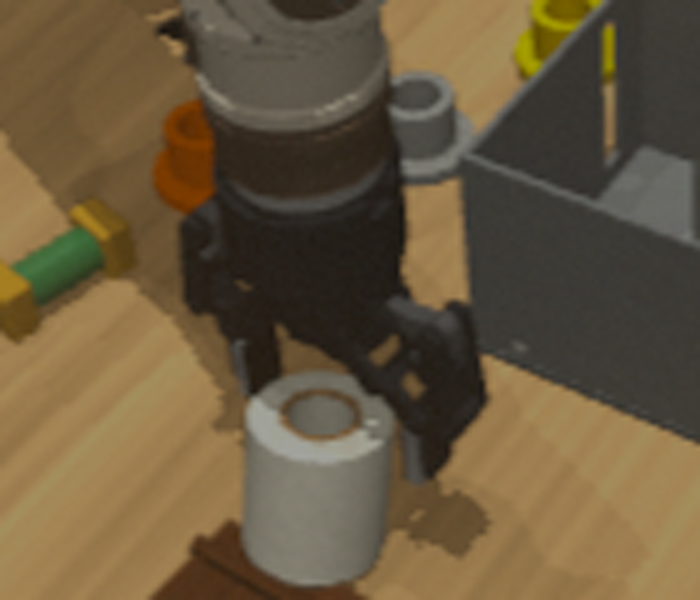

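View pics/w12.png

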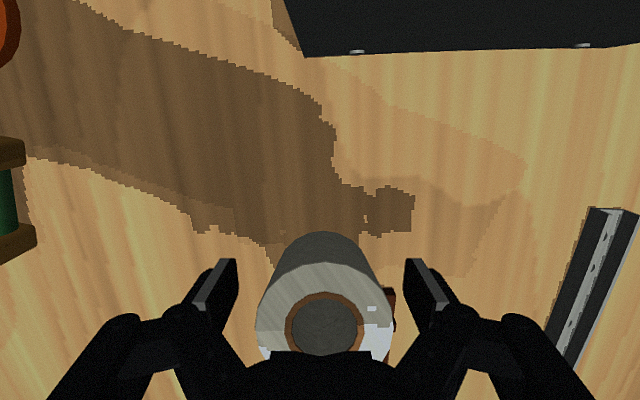

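```bash
python3 snap.py wrist w13 240 200 160 160 5; python3 - <<'E'
from go import *
st=bot.get_state(); C=cam("wrist",st); S=cam("scene")
a=(325,328); b=un([(321,413)],200,180,5)[0]
print(tri([(C,a),(S,b)]),ray(C,a,.07),ray(S,b,.07))
E
```

```text
[0.5451617534322971, -0.21769737115030974, 0.03791257273417431] [0.7066428628860872, 0.01882809349606613, 0.7070728857912552, -0.018689606905560766] [-0.9  0.9  0.4] [-0.02   0.002 -0.003] 0.0854 10.15
(array([ 0.547 , -0.2327,  0.0747]), array([-0.0957,  0.05  ,  0.4904,  0.1768])) [ 0.547  -0.2369  0.07  ] [ 0.543  -0.2296  0.07  ]
```

View pics/w13.png

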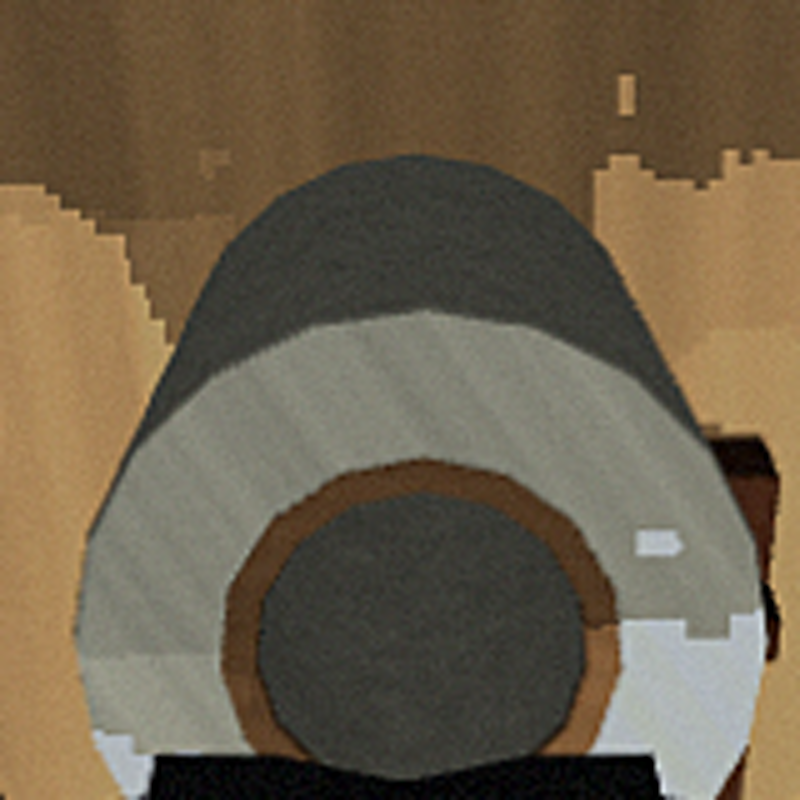

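```bash
python3 - <<'E'
from go import *
st=bot.get_state(); C=cam("wrist",st)
print('bottom edge',ray(C,(323.6,230.6),0),'top near edge',ray(C,(325,261.8),.07),'ctr',ray(C,(324,327.6),.07))
plan([.5465,-.2345,.12],-.053)
E
python3 snap.py scene s13 200 220 140 80 5
```

```text
bottom edge [ 0.5479 -0.2182  0.    ] top near edge [ 0.5487 -0.2012  0.07  ] ctr [ 0.5465 -0.2367  0.07  ]
shift [-82.  -16.7   2.2] turn 0.000  cur jaw yaw -0.053 pos [ 0.5452 -0.2177  0.038 ] j1 -0.38 j6 1.24 t 10.2
[0.5451851836625514, -0.21765874127122953, 0.03796310930278286] [0.7066643339334276, 0.018791617414705898, 0.7070529639258073, -0.018668167159510394] [ 0.3 -0.1  0.2] [ 0.021 -0.053 -0.011] 0.0852 10.2
```

View pics/s13.png

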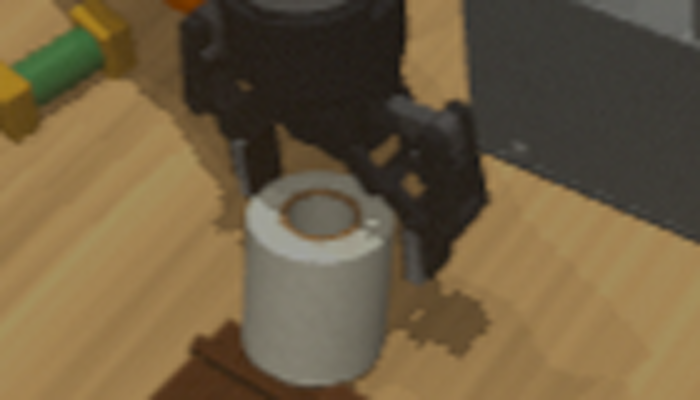

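The picture shows the standing roll's foot on the cradle board's edge, at (290,375), so it leans by about 13°. I'll grip it again, shift it clear of the board and let it right itself.

step_arm:
  increments:
    - [0,-11,1,0]
    - [3,-21,1,0]
    - [3,-21,1,0]

```text
time: 10.62
position: [0.5449, -0.2399, 0.0349]
ee_rot: [0.707, 0.019, 0.707, -0.019]
contact_force: [0.9, 0.1, 0.4]
grip_width: 0.0856
```

step_arm:
  increments:
    - [0,0,0,0]
    - [0,0,0,0]
    - [0,0,0,0]
    - [0,0,0,0]
  gripper: -1
  squeeze: 30

```text
time: 11.12
position: [0.5451, -0.2387, 0.0355]
ee_rot: [0.707, 0.019, 0.707, -0.019]
contact_force: [-0.4, 0.3, 3.2]
grip_width: 0.064
```

step_arm:
  increments:
    - [-18,0,0,0]
    - [-20,20,0,0]
    - [-20,48,0,0]
    - [-10,50,0,0]
    - [-4,50,0,0]

```text
time: 11.75
position: [0.5472, -0.1877, 0.0379]
ee_rot: [0.706, 0.018, 0.708, -0.018]
contact_force: [0.2, 0.4, -1.4]
grip_width: 0.064
```

```bash
 python3 snap.py scene s14 200 180 140 120 5; python3 go.py .5465 -.195 .035 -.053
```

```text
[0.5471618598332054, -0.18773218132670438, 0.03790788464851444] [0.7062034991130098, 0.01841950612525298, 0.7075377895839655, -0.018100164233480837] [ 0.2  0.4 -1.4] [-0.023 -0.033  0.012] 0.064 11.75
[[-0.003, 0.052, 0.999], [0.001, 0.999, -0.052], [-1.0, 0.001, -0.003]]
shift [ 2.2 -6.9  0.2] turn 0.001  cur jaw yaw -0.052 pos [ 0.5467 -0.1881  0.0372] j1 -0.33 j6 1.29 t 11.8
```

View pics/s14.png

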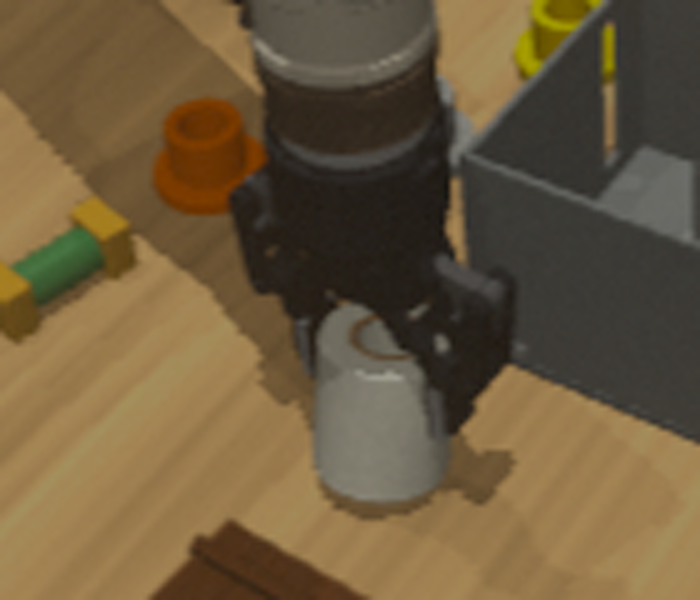

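step_arm:
  increments:
    - [3,0,0,0]
    - [5,0,0,0]
    - [7,0,0,0]
    - [7,0,0,0]

```text
time: 12.3
position: [0.5477, -0.1898, 0.035]
ee_rot: [0.707, 0.019, 0.706, -0.019]
contact_force: [-5.4, -0.5, 13.2]
grip_width: 0.0647
```

step_arm:
  increments:
    - [0,0,0,0]
    - [0,0,0,0]
    - [0,0,0,0]
    - [0,0,0,0]
  gripper: 1

```text
time: 12.8
position: [0.5478, -0.1888, 0.032]
ee_rot: [0.707, 0.019, 0.707, -0.019]
contact_force: [0.6, -0.5, 0.0]
grip_width: 0.0855
```

```bash
 python3 snap.py scene s15 200 180 140 120 5; python3 snap.py wrist w15 240 200 160 160 5
```

```text
[0.5478237908291331, -0.1887859980162506, 0.032045028155104224] [0.7067528462423853, 0.018777572825745926, 0.7069640692451108, -0.01869817861331236] [ 0.6 -0.5  0. ] [-0.026 -0.048  0.036] 0.0855 12.8
[0.5478017700276381, -0.18875350774887056, 0.032058401642394506] [0.706737367905418, 0.01876462782220093, 0.706980546746844, -0.018673191220297133] [-0.4  0.4 -0. ] [ 0.002  0.003 -0.024] 0.0853 12.85
```

View pics/s15.png

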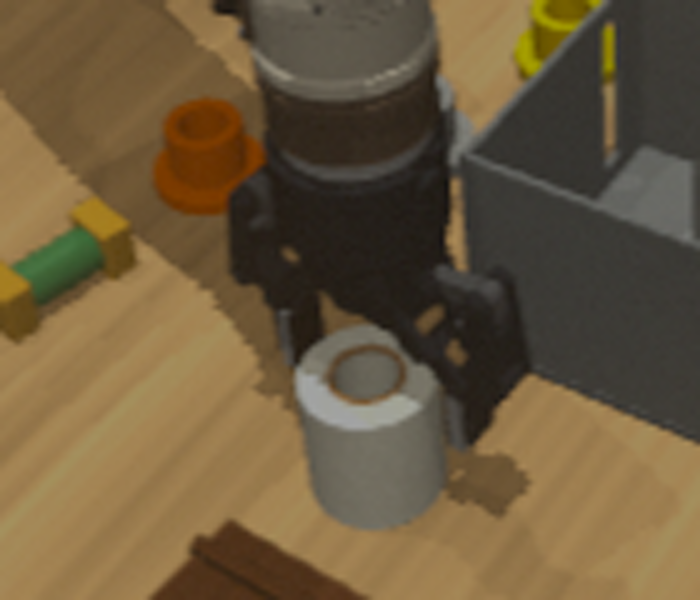

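View pics/w15.png

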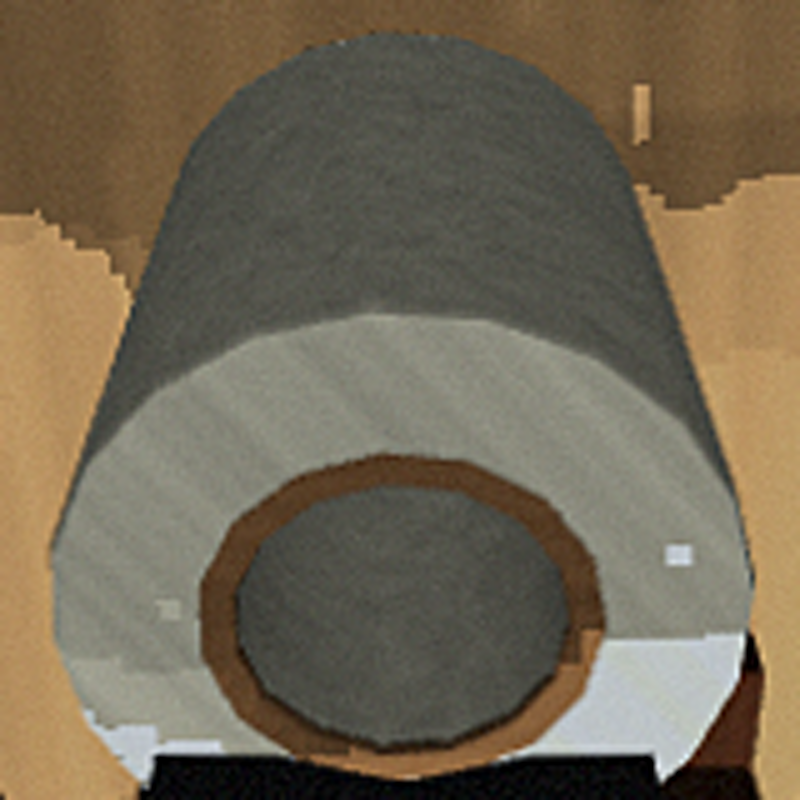

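```bash
 python3 snap.py wrist w16 240 200 160 160 5;python3 snap.py scene s16 240 230 70 60 11;  python3 - <<'E'
from go import *
st=bot.get_state(); C=cam("wrist",st)
f=lambda p:un([p],240,200,5)[0]
print('bottom edge',ray(C,f((405,33)),0),'top near edge',ray(C,f((390,312)),.07),'ctr',ray(C,f((403,615)),.07))
E
```

```text
[0.5478062969046348, -0.1887434818150727, 0.03207280747187273] [0.7067404082004198, 0.018756300022239103, 0.7069775867983087, -0.018678554307544313] [-0.6 -0.4 -0.3] [0.014 0.052 0.051] 0.0852 12.9
[0.547841899451813, -0.1887751315650134, 0.03214275028437991] [0.7067935152625688, 0.01873549973040567, 0.7069241325763743, -0.018713059978888513] [ 0.1 -1.2  0.3] [-0.005  0.023  0.031] 0.0855 12.95
bottom edge [ 0.5496 -0.1696  0.    ] top near edge [ 0.5484 -0.1688  0.07  ] ctr [ 0.5478 -0.1996  0.07  ]
```

View pics/w16.png

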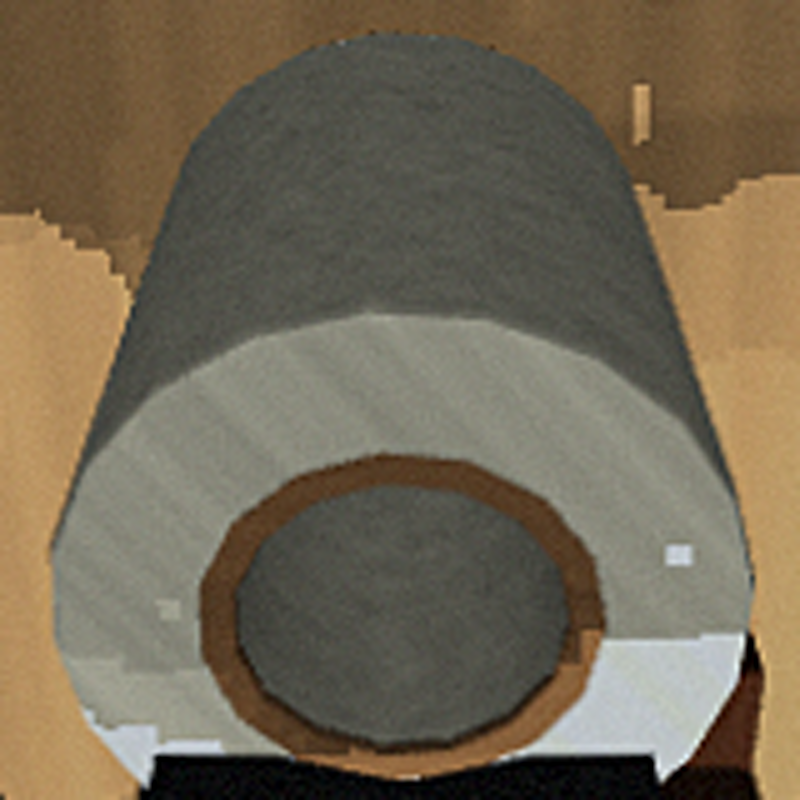

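View pics/s16.png

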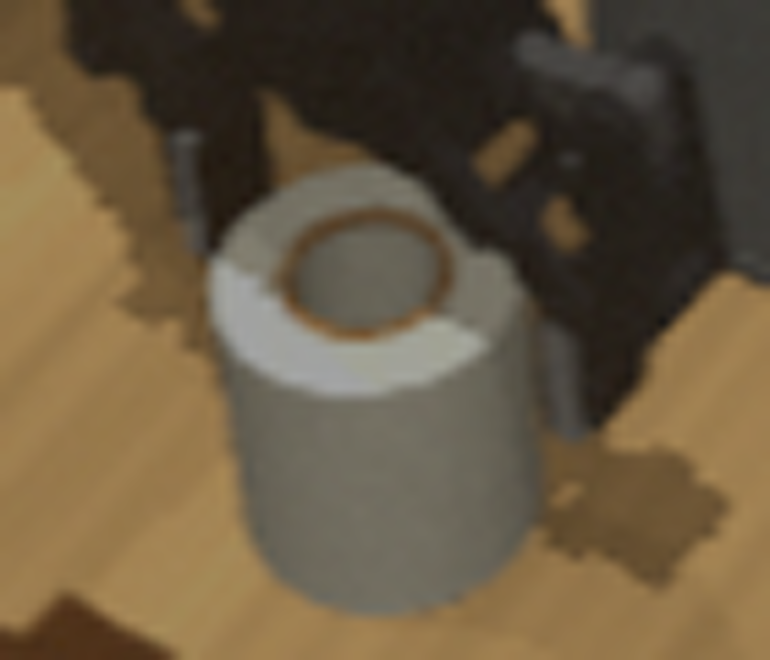

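The roll now stands upright: both near edges at y ≈ −0.169, axis at (0.5475, −0.201). I'll regrip it on its axis.

step_arm:
  increments:
    - [0,-6,0,0]
    - [0,-12,0,0]
    - [0,-12,0,0]

```text
time: 13.38
position: [0.5472, -0.2015, 0.0323]
ee_rot: [0.707, 0.019, 0.707, -0.019]
contact_force: [0.4, 0.9, -0.4]
grip_width: 0.0852
```

step_arm:
  increments:
    - [0,0,0,0]
    - [0,0,0,0]
    - [0,0,0,0]
    - [0,0,0,0]
  gripper: -1
  squeeze: 35

```text
time: 13.88
position: [0.5473, -0.2009, 0.0327]
ee_rot: [0.707, 0.019, 0.707, -0.019]
contact_force: [-1.8, -0.9, 4.3]
grip_width: 0.0639
```

```bash
 python3 go.py .6297 -.023 .18 -.003
```

```text
[[0.0, 0.053, 0.999], [-0.0, 0.999, -0.053], [-1.0, -0.0, 0.0]]
shift [-147.4  181.9   72.9] turn -0.050  cur jaw yaw -0.053 pos [ 0.5473 -0.2009  0.0327] j1 -0.35 j6 1.27 t 13.88
```

step_arm:
  increments:
    - [-40,0,0,0]
    - [-90,0,0,0]
    - [-135,0,0,0]
    - [-150,30,10,-0.02]
    - [-150,80,30,-0.05]

```text
time: 14.5
position: [0.5823, -0.1232, 0.1839]
ee_rot: [0.708, 0.002, 0.706, -0.002]
contact_force: [1.4, -0.5, -2.4]
grip_width: 0.0637
```

```bash
 python3 go.py .6297 -.023 .183 -.003
```

```text
[[0.003, 0.006, 1.0], [-0.001, 1.0, -0.006], [-1.0, -0.001, 0.003]]
shift [  1.  100.5  46.8] turn -0.003  cur jaw yaw -0.006 pos [ 0.5823 -0.1232  0.1839] j1 -0.21 j6 1.37 t 14.5
```

step_arm:
  increments:
    - [0,35,16,-0.003]
    - [0,70,32,-0.003]
    - [0,100,47,-0.003]
    - [0,100,47,-0.003]
    - [0,100,47,-0.003]

```text
time: 15.12
position: [0.6281, -0.0226, 0.1812]
ee_rot: [0.706, -0.0, 0.708, 0.0]
contact_force: [-0.5, 0.7, -2.3]
grip_width: 0.0639
```

```bash
 python3 snap.py wrist w17; python3 snap.py top t17 270 90 130 130 6; python3 snap.py scene s17 270 130 130 130 6;python3 go.py .6297 -.023 .183 -.003
```

```text
[0.628088336107148, -0.022635164906884442, 0.18123391011262618] [0.7063644994086272, -0.00020669458582920836, 0.7078482510194515, 6.914659350194345e-05] [-0.5  0.7 -2.3] [ 0.006 -0.044  0.002] 0.0639 15.12
[0.6280643173617497, -0.023165375358947114, 0.18154583363581608] [0.7065143247978958, 0.0001304181145041353, 0.7076986831338399, -0.00025639250694715036] [ 0.4 -0.  -1.9] [-0.02  -0.029 -0.022] 0.0638 15.18
[0.6281441668137921, -0.023454677152870994, 0.18182921209919894] [0.7066983047424825, 0.000349886857469919, 0.7075148080169915, -0.00042437008388934716] [-1.  -0.1 -2.7] [-0.003 -0.052 -0.021] 0.0641 15.22
[[-0.001, 0.001, 1.0], [-0.0, 1.0, -0.001], [-1.0, -0.0, -0.001]]
shift [-0.9  0.6  1.5] turn 0.002  cur jaw yaw -0.001 pos [ 0.6282 -0.0236  0.1821] j1 -0.04 j6 1.53 t 15.28
```

View pics/w17.png

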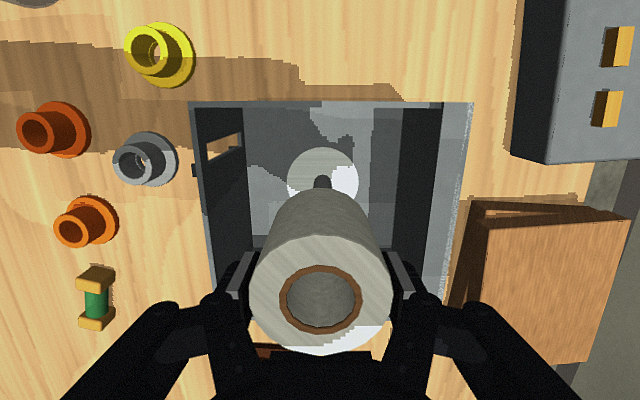

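View pics/s17.png

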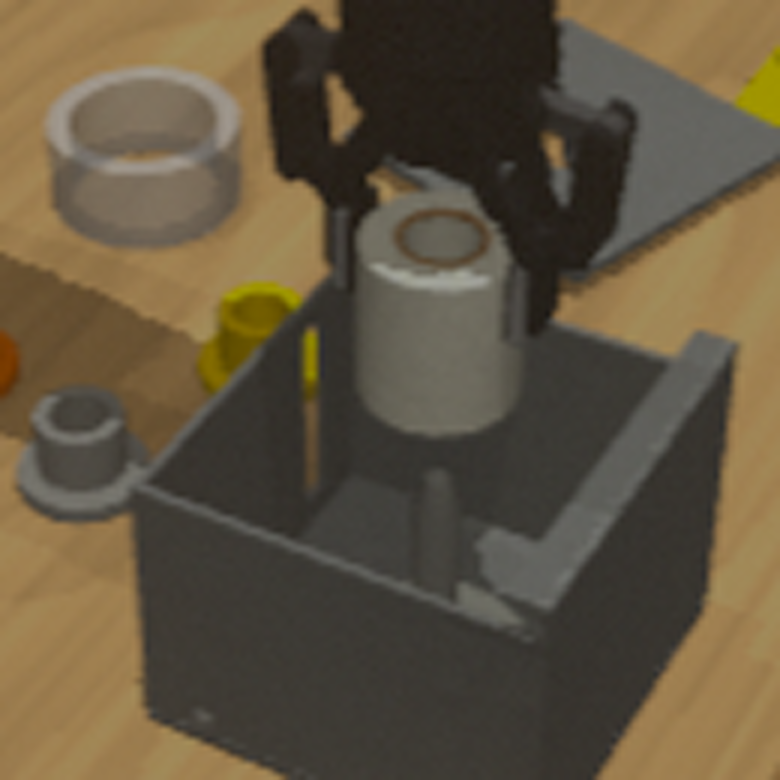

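```bash
 python3 -c "
import cv2
f=cv2.imread('pics/w17.png');cv2.imwrite('pics/w17c.png',cv2.resize(f[130:350,240:400],None,fx=3.6,fy=2.7,interpolation=cv2.INTER_CUBIC))"
python3 - <<'E'
from go import *
st=dict(position=np.array([.6281,-.0233,.1815]),ee_rot=np.array([.7065,.0001,.7077,-.0002]))
C=cam("wrist",st)
print(ray(C,(322,183),.104), ray(C,(323,181),.01))
print(proj(C,[[.6297,-.023,.104],[.6297,-.023,.01],[.6281,-.0233,.219],[.6281,-.0233,.149],[.6281,-.0553,.219]]))
E
```

```text
[ 0.6298 -0.0011  0.104 ] [ 0.6313 -0.0242  0.01  ]
[[321.8295 209.3273]
 [321.558  179.9388]
 [318.9768 301.9624]
 [319.6168 233.4469]
 [319.1652 357.827 ]]
```

View pics/w17c.png

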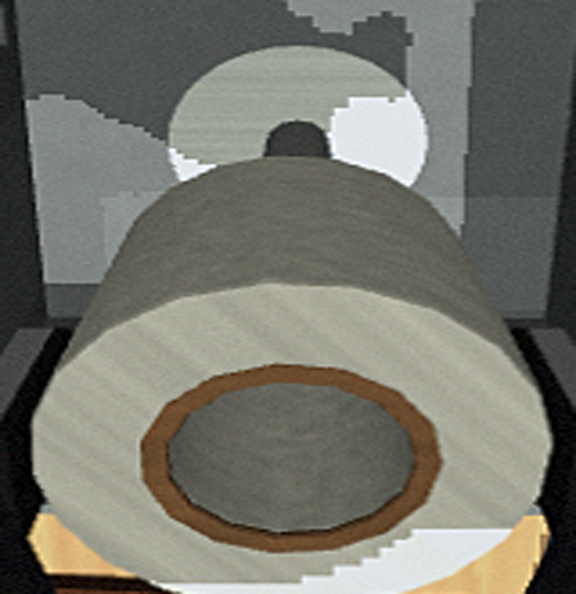

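The white disc at (322,181) and the spindle agree to about 1.5 mm with the two-camera fit. The roll bore is centred, so I'll lower it.

step_arm:
  increments:
    - [15,0.5,1.5,0]
    - [30,0.5,1.5,0]
    - [45,0.5,1.5,0]
    - [60,0.5,1.5,0]
    - [70,0.5,1.5,0]

```text
time: 15.9
position: [0.6296, -0.0221, 0.1107]
ee_rot: [0.706, 0.0, 0.708, 0.0]
contact_force: [0.5, 0.1, -1.3]
grip_width: 0.0641
```

step_arm:
  increments:
    - [15,0,0,0]
    - [30,0,0,0]
    - [42,0,0,0]
    - [52,0,0,0]
    - [60,0,0,0]

```text
time: 16.52
position: [0.6302, -0.0221, 0.0517]
ee_rot: [0.707, 0.0, 0.707, 0.0]
contact_force: [0.6, 0.2, -1.6]
grip_width: 0.0639
```

step_arm:
  increments:
    - [2,0,0,0]
    - [4,0,0,0]
    - [6,0,0,0]
    - [7,0,0,0]
    - [7,0,0,0]

```text
time: 17.15
position: [0.6303, -0.0221, 0.0454]
ee_rot: [0.707, 0.0, 0.707, -0.0]
contact_force: [0.4, 1.0, -2.0]
grip_width: 0.0636
```

step_arm:
  increments:
    - [1,0,0,0]
    - [2,0,0,0]
    - [3,0,0,0]
    - [3,0,0,0]

```text
time: 17.65
position: [0.6303, -0.0222, 0.0427]
ee_rot: [0.707, -0.0, 0.707, -0.0]
contact_force: [-1.3, -0.5, 2.3]
grip_width: 0.0639
```

step_arm:
  increments:
    - [1,0,0,0]
    - [1,0,0,0]

```text
time: 17.9
position: [0.6303, -0.0222, 0.0427]
ee_rot: [0.707, -0.0, 0.707, -0.0]
contact_force: [-2.4, -0.3, 6.6]
grip_width: 0.064
```

step_arm:
  increments:
    - [0,0,0,0]
    - [0,0,0,0]
    - [0,0,0,0]
  gripper: 1

```text
time: 18.27
position: [0.6302, -0.0221, 0.0411]
ee_rot: [0.707, -0.0, 0.707, 0.0]
contact_force: [-0.7, 0.2, 0.5]
grip_width: 0.0855
```

```bash
 python3 snap.py wrist w18; python3 go.py .4372 .0015 .15 0
```

```text
[0.6302267859956694, -0.022126947815891834, 0.041077036967359315] [0.7070603178697323, -6.990564698820766e-06, 0.7071532414009084, 4.612341484505894e-06] [-0.7  0.2  0.5] [-0.006  0.102 -0.055] 0.0855 18.27
[[-0.0, 0.0, 1.0], [-0.0, 1.0, -0.0], [-1.0, -0.0, -0.0]]
shift [-108.9   23.6 -193. ] turn -0.000  cur jaw yaw -0.000 pos [ 0.6302 -0.0222  0.0411] j1 -0.04 j6 1.54 t 18.32
```

View pics/w18.png

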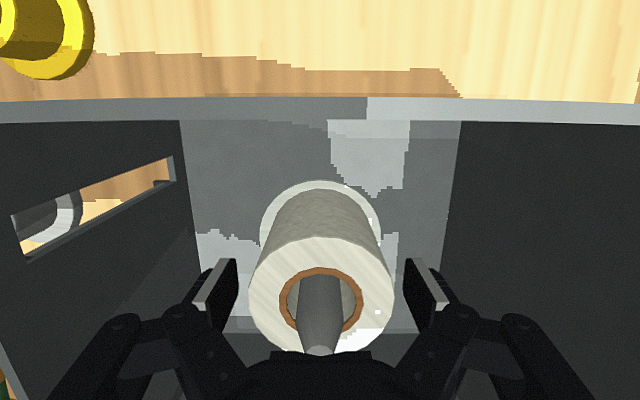

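The roll sits on the disc at (320,215) with the spindle through its bore. Next is the weight.

step_arm:
  increments:
    - [-50,0,0,0]
    - [-105,0,0,0]
    - [-145,5,-20,0]
    - [-165,15,-65,0]
    - [-165,20,-120,0]

```text
time: 18.95
position: [0.5113, -0.0018, 0.2085]
ee_rot: [0.709, -0.0, 0.705, 0.0]
contact_force: [0.3, -0.3, -0.3]
grip_width: 0.0852
```

step_arm:
  increments:
    - [0,2,-50,0]
    - [0,5,-75,0]
    - [0,5,-75,0]
    - [0,5,-75,0]

```text
time: 19.45
position: [0.4365, 0.0028, 0.2067]
ee_rot: [0.708, -0.0, 0.706, -0.0]
contact_force: [0.5, 0.7, -0.2]
grip_width: 0.0851
```

```bash
 python3 snap.py wrist w19;python3 go.py .4372 .0015 .15 0
```

```text
[0.43651681379632734, 0.0028395788717071563, 0.206727695554639] [0.7078341082299068, -3.443507331967417e-06, 0.7063787050226792, -1.7464175664936628e-05] [ 0.5  0.7 -0.2] [ 0.    -0.003  0.016] 0.0851 19.45
[[0.001, 0.0, 1.0], [-0.0, 1.0, -0.0], [-1.0, -0.0, 0.001]]
shift [56.5 -1.3  0.5] turn -0.000  cur jaw yaw -0.000 pos [0.4366 0.0028 0.2065] j1 0.01 j6 1.58 t 19.5
```

View pics/w19.png

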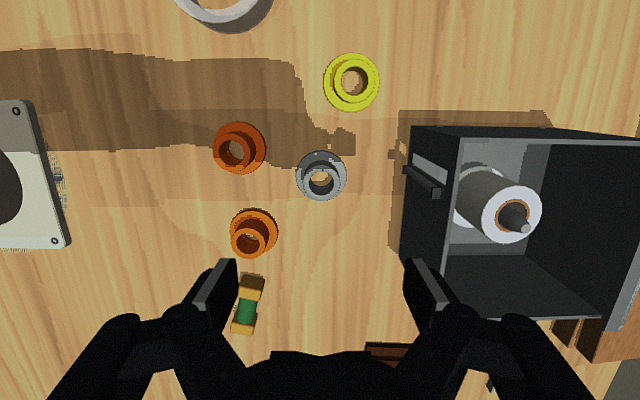

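```bash
python3 -c "
import cv2
f=cv2.imread('pics/w19.png');cv2.imwrite('pics/w19c.png',cv2.resize(f[140:210,285:360],None,fx=8,fy=8,interpolation=cv2.INTER_CUBIC))"
python3 - <<'E'
from go import *
st=bot.get_state();C=cam("wrist",st)
print(ray(C,(321,181),.04),proj(C,[[.4372,.002,.04],[.4372,.002,.01]]))
E
```

```text
[0.4381 0.0032 0.04  ] [[320.1532 182.0873]
 [320.1296 175.5894]]
```

View pics/w19c.png

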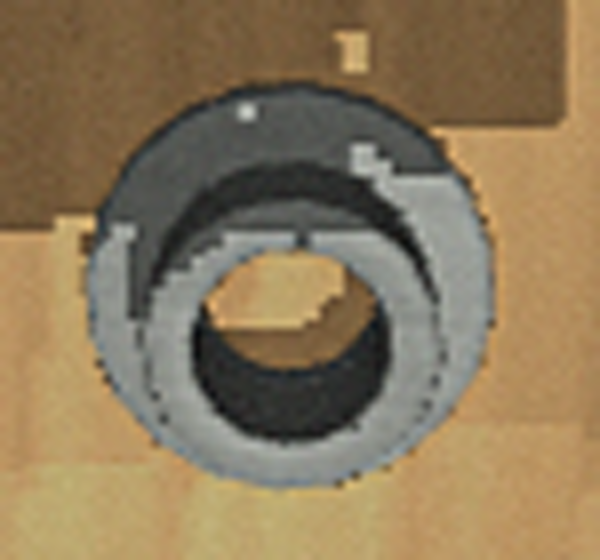

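step_arm:
  increments:
    - [50,-1,1,0]
    - [105,-1,1,0]
    - [150,-1,1,0]
    - [180,-1,1,0]
    - [194,-1,1,0]

```text
time: 20.12
position: [0.4359, 0.0018, 0.0098]
ee_rot: [0.706, 0.0, 0.708, -0.0]
contact_force: [0.6, 0.1, 0.3]
grip_width: 0.0851
```

step_arm:
  increments:
    - [0,0,0,0]
    - [0,0,0,0]

```text
time: 20.38
position: [0.4374, 0.0018, 0.0126]
ee_rot: [0.707, 0.0, 0.707, -0.0]
contact_force: [0.4, -0.3, 0.1]
grip_width: 0.0856
```

```bash
 python3 snap.py wrist w20;python3 go.py .438 .0015 .012 0
```

```text
[0.43735885319526524, 0.001809900662315025, 0.012555704700124425] [0.707398376023558, 3.9575195376057536e-05, 0.7068150636750765, -4.236784314935165e-05] [ 0.4 -0.3  0.1] [-0.014 -0.053  0.002] 0.0856 20.38
[[0.002, 0.0, 1.0], [-0.0, 1.0, -0.0], [-1.0, -0.0, 0.002]]
shift [ 0.9 -0.3  0.5] turn -0.000  cur jaw yaw -0.000 pos [0.4375 0.0018 0.0129] j1 0.00 j6 1.58 t 20.43
```

View pics/w20.png

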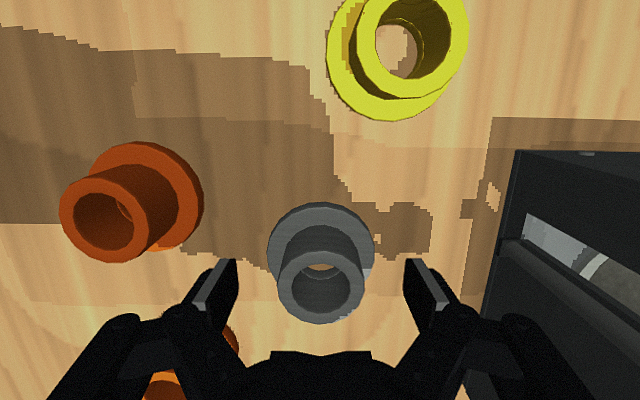

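step_arm:
  increments:
    - [0,0,0,0]
    - [0,0,0,0]
    - [0,0,0,0]
    - [0,0,0,0]
    - [0,0,0,0]
  gripper: -1
  squeeze: 60

```text
time: 21.05
position: [0.4369, 0.0019, 0.0133]
ee_rot: [0.708, -0.0, 0.706, 0.0]
contact_force: [-1.0, 0.4, 5.4]
grip_width: 0.0408
```

```bash
 python3 snap.py wrist w21;python3 go.py .630 -.023 .215 0
```

```text
[0.43687023974571687, 0.0018795065394850295, 0.013252794996369235] [0.7077132677900574, -0.0001268939385546989, 0.7064997568491761, 8.979922980302836e-05] [-1.   0.4  5.4] [0.    0.147 0.123] 0.0408 21.05
[[0.002, -0.0, 1.0], [-0.0, 1.0, 0.0], [-1.0, -0.0, 0.002]]
shift [-201.3  -25.   193.4] turn 0.000  cur jaw yaw 0.000 pos [0.4369 0.0019 0.0133] j1 0.00 j6 1.57 t 21.1
```

View pics/w21.png

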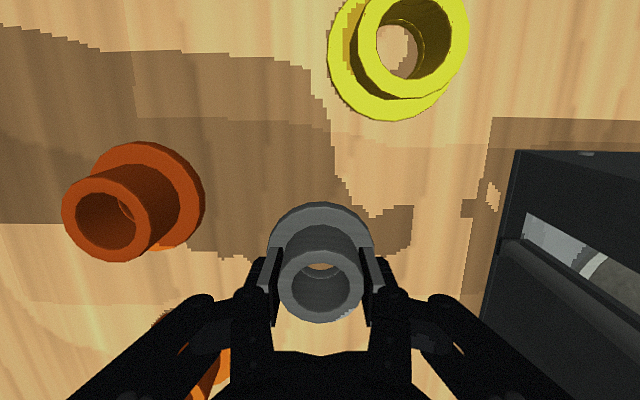

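step_arm:
  increments:
    - [-45,0,0,0]
    - [-95,0,0,0]
    - [-145,0,0,0]
    - [-165,-5,35,0]
    - [-165,-10,85,0]

```text
time: 21.72
position: [0.5223, -0.0082, 0.1798]
ee_rot: [0.708, -0.0, 0.706, 0.0]
contact_force: [0.6, -0.5, -4.0]
grip_width: 0.0407
```

step_arm:
  increments:
    - [0,-8,45,0]
    - [0,-14,90,0]
    - [0,-15,108,0]
    - [0,-15,108,0]
    - [0,-15,108,0]

```text
time: 22.35
position: [0.6278, -0.023, 0.1763]
ee_rot: [0.706, 0.0, 0.708, 0.0]
contact_force: [-0.5, -0.6, -3.2]
grip_width: 0.0406
```

```bash
 python3 snap.py wrist w22; python3 snap.py scene s22 270 130 130 130 6;python3 go.py .630 -.023 .1 0
```

```text
[0.6278119002749426, -0.0230175705464221, 0.17632044946656938] [0.706055173659137, 9.697616988201978e-06, 0.7081568225242658, 7.979635127665033e-05] [-0.5 -0.6 -3.2] [0.001 0.011 0.031] 0.0406 22.35
[0.6278499139939466, -0.023015563939935126, 0.17675628230884868] [0.7063306937072574, -1.4709825034772903e-06, 0.7078820159200461, 5.1592948519953346e-05] [ 0.2 -0.1 -2.7] [-0.032  0.048 -0.05 ] 0.0407 22.4
[[-0.001, -0.0, 1.0], [0.0, 1.0, 0.0], [-1.0, 0.0, -0.001]]
shift [77.2 -0.   2.1] turn 0.000  cur jaw yaw 0.000 pos [ 0.628  -0.023   0.1772] j1 -0.04 j6 1.53 t 22.45
```

View pics/w22.png

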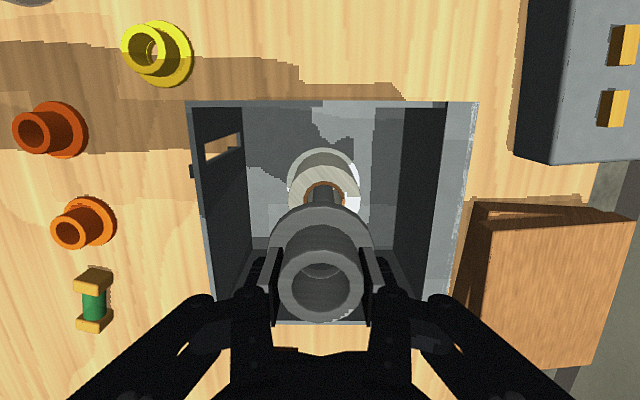

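View pics/s22.png

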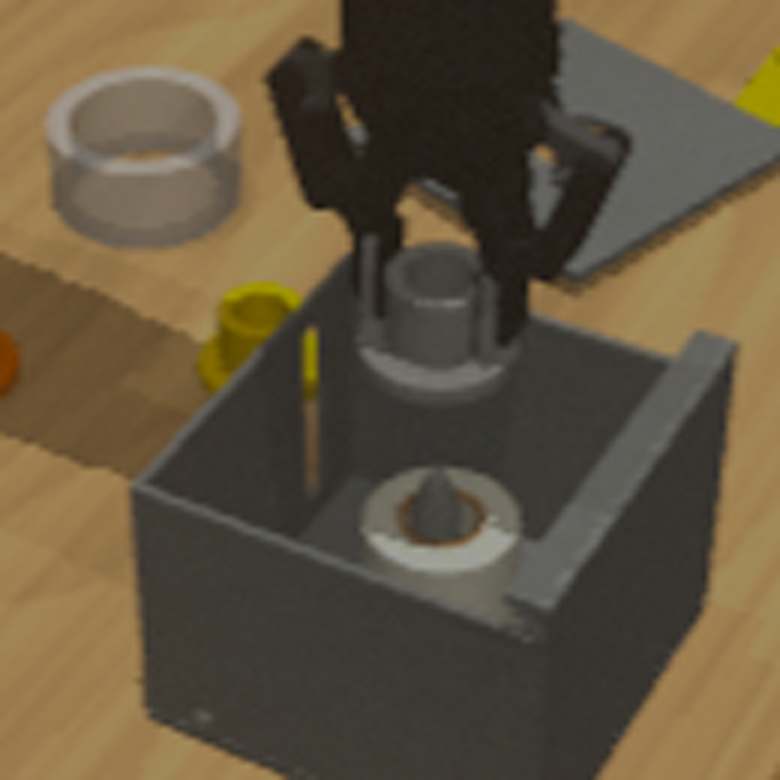

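Weight (438,375) and spindle tip (437,470) are aligned in the scene view. I'll lower it.

step_arm:
  increments:
    - [15,0,2,0]
    - [32,0,2,0]
    - [48,0,2,0]
    - [62,0,2,0]
    - [74,0,2,0]

```text
time: 23.08
position: [0.631, -0.0231, 0.1022]
ee_rot: [0.707, -0.0, 0.707, 0.0]
contact_force: [0.4, 0.3, -3.5]
grip_width: 0.0406
```

step_arm:
  increments:
    - [3,0,0,0]
    - [6,0,0,0]
    - [8,0,0,0]
    - [8,0,0,0]

```text
time: 23.58
position: [0.6314, -0.0231, 0.0956]
ee_rot: [0.707, -0.0, 0.707, -0.0]
contact_force: [-0.5, -0.3, -3.9]
grip_width: 0.0401
```

step_arm:
  increments:
    - [1,0,0,0]
    - [2,0,0,0]
    - [3,0,0,0]
    - [3,0,0,0]

```text
time: 24.08
position: [0.6314, -0.0232, 0.0934]
ee_rot: [0.707, -0.0, 0.707, -0.0]
contact_force: [-2.5, 0.6, 3.6]
grip_width: 0.0408
```

Contact came at the expected height: TCP z 0.0934, expected 0.0933. I'll release the weight.

step_arm:
  increments:
    - [0.5,0,0,0]
    - [0.5,0,0,0]

```text
time: 24.32
position: [0.6315, -0.0232, 0.0934]
ee_rot: [0.708, -0.0, 0.707, -0.0]
contact_force: [-4.2, 0.2, 6.0]
grip_width: 0.0401
```

step_arm:
  increments:
    - [0,0,0,0]
    - [0,0,0,0]
    - [0,0,0,0]
    - [0,0,0,0]
  gripper: 1

```text
time: 24.82
position: [0.6313, -0.0231, 0.0916]
ee_rot: [0.707, 0.0, 0.707, 0.0]
contact_force: [-0.4, 0.0, -0.7]
grip_width: 0.0855
```

step_arm:
  increments:
    - [-30,0,0,0]
    - [-80,0,0,0]
    - [-125,0,0,0]
    - [-145,0,0,0]
    - [-145,0,0,0]

```text
time: 25.45
position: [0.6325, -0.0232, 0.239]
ee_rot: [0.709, -0.0, 0.705, -0.0]
contact_force: [0.8, 1.3, -0.7]
grip_width: 0.0856
```

```bash
 python3 snap.py wrist w23; python3 snap.py scene s23 270 130 130 130 6;python3 -c "
from go import *
c=-.3214; x,y=.5293,.338
hx,hy=x-.06*np.cos(c),y-.06*np.sin(c); print(hx,hy); plan([hx,hy,.2],c)"
```

```text
[0.6324740747664582, -0.023174784326178532, 0.2390091615724762] [0.7087961780969272, -8.239697261062184e-05, 0.7054133305711201, -6.464122113246573e-05] [ 0.8  1.3 -0.7] [ 0.006  0.015 -0.018] 0.0856 25.45
[0.6315430718106175, -0.023131653953329258, 0.23700861113726393] [0.707552070307464, -1.0196049965202636e-06, 0.7066612113977984, -1.0410474495422468e-05] [-0.2 -0.1 -0.1] [-0.005  0.026 -0.049] 0.0855 25.5
0.47237235431254704 0.35695371088952826
shift [  35.9  380.1 -158.4] turn 0.321  cur jaw yaw 0.000 pos [ 0.6308 -0.0231  0.2357] j1 -0.04 j6 1.53 t 25.55
```

View pics/w23.png

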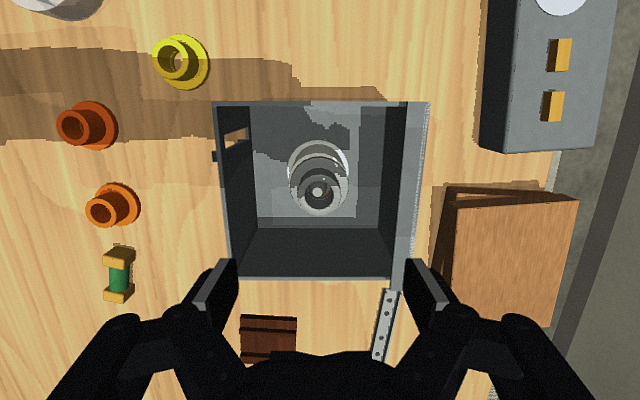

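View pics/s23.png

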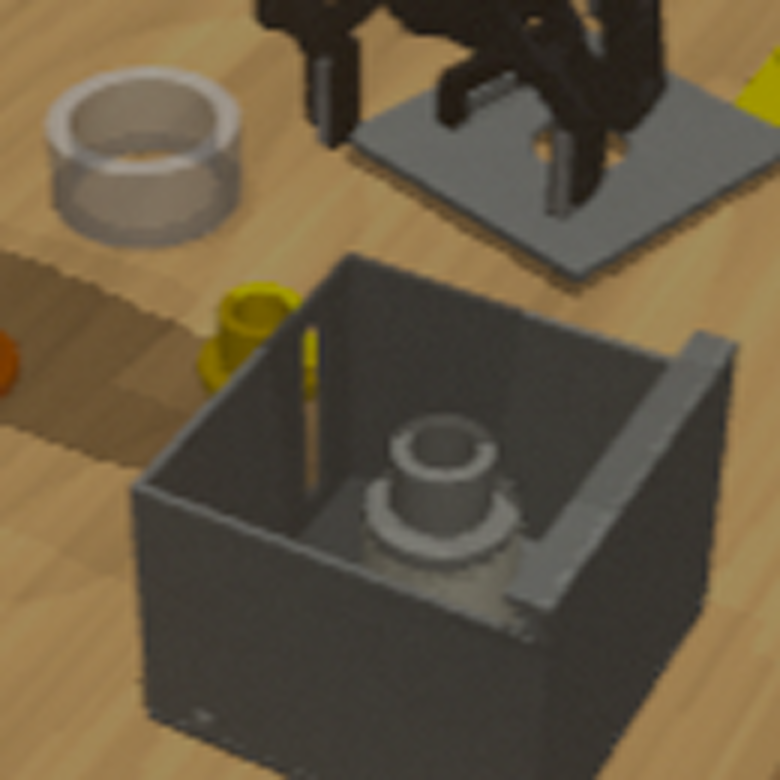

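The weight sits on the roll, flange down, at (443,500) in the scene crop. I'll take a settled wrist frame for a finer tub fit.

```bash
 python3 snap.py wrist w24 200 90 250 200 3; 
```

```text
[0.6308453327915979, -0.023113069356553242, 0.2356753733325669] [0.7066193576717089, 2.119352735803726e-05, 0.7075938682892572, 2.1769268734999187e-05] [-0.2  0.7 -0.8] [ 0.013 -0.012  0.019] 0.0854 25.55
```

View pics/w24.png

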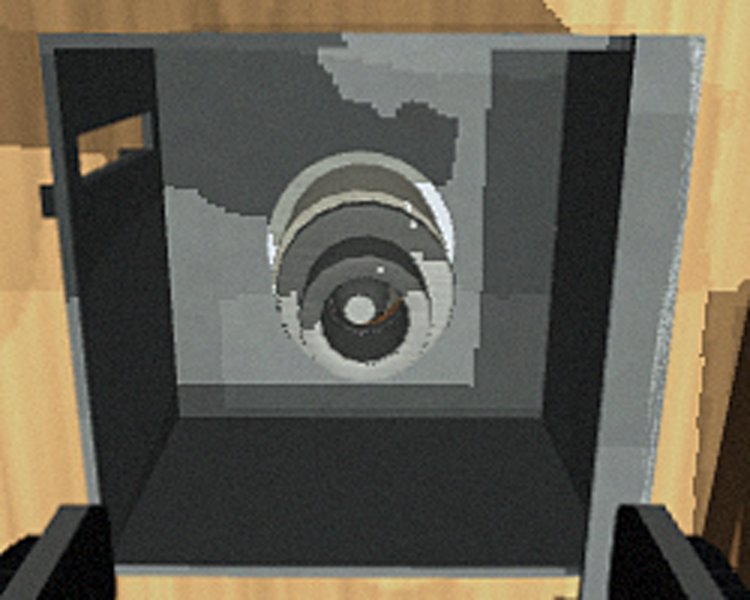

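```bash
 python3 - <<'E'
from go import *
st=dict(position=np.array([.6307,-.0231,.2355]),ee_rot=np.array([.70662,0,.70759,0]))
C=cam("wrist",st)
L=np.array([[-88,86,128],[-84,82,128],[70,86,146],[88,86,146],[-84,-82,128]])*.001
p=un([(40,34),(54,49),(636,35),(706,36),(117,566)],200,90,3)
for z in(0.,None):
  w,r=fit([(C,L,p)],[.63,-.023,0,0],z);print(w,r.round(1).tolist())
print('spindle tip',ray(C,un([(360,309)],200,90,3)[0],.104))
E
```

```text
[ 0.6311 -0.0258  0.0021] [[-0.3, 0.7], [0.3, 0.7], [0.7, -0.6], [0.8, -0.7], [-1.9, 0.3]]
[ 0.6311 -0.0258 -0.0012  0.0021] [[0.2, 0.8], [0.8, 0.8], [0.2, -0.5], [0.2, -0.6], [-1.6, -0.3]]
spindle tip [ 0.6304 -0.0253  0.104 ]
```

step_arm:
  increments:
    - [0,55,-22,0.1]
    - [0,110,-45,0.2]
    - [0,165,-67,0.321]
    - [0,220,-90,0.321]
    - [10,275,-112,0.321]

```text
time: 26.22
position: [0.518, 0.2533, 0.2257]
ee_rot: [0.698, 0.113, 0.698, -0.113]
contact_force: [-0.5, 0.3, -0.3]
grip_width: 0.0853
```

```bash
 python3 go.py .4724 .357 .19 -.3214
```

```text
[[-0.001, 0.316, 0.949], [-0.001, 0.949, -0.316], [-1.0, -0.001, -0.001]]
shift [ 35.7  84.  -76. ] turn 0.000  cur jaw yaw -0.321 pos [0.518  0.2533 0.2257] j1 0.45 j6 2.35 t 26.23
```

step_arm:
  increments:
    - [15,40,-36,0]
    - [35,84,-76,0]
    - [35,84,-76,0]
    - [35,84,-76,0]

```text
time: 26.72
position: [0.4728, 0.3552, 0.1903]
ee_rot: [0.697, 0.112, 0.699, -0.114]
contact_force: [0.3, -1.0, 1.1]
grip_width: 0.0848
```

```bash
 python3 snap.py wrist w25; python3 go.py .4724 .357 .1 -.3214
```

```text
[0.47282246839930264, 0.35516355581276615, 0.19028270539786882] [0.6974351509875187, 0.11178991945738338, 0.6987047491496287, -0.11357331372502477] [ 0.3 -1.   1.1] [0.037 0.009 0.021] 0.0848 26.73
[[-0.001, 0.316, 0.949], [-0.001, 0.949, -0.316], [-1.0, -0.002, -0.001]]
shift [91.   1.9 -1.8] turn -0.000  cur jaw yaw -0.322 pos [0.4736 0.3547 0.191 ] j1 0.64 j6 2.54 t 26.77
```

View pics/w25.png

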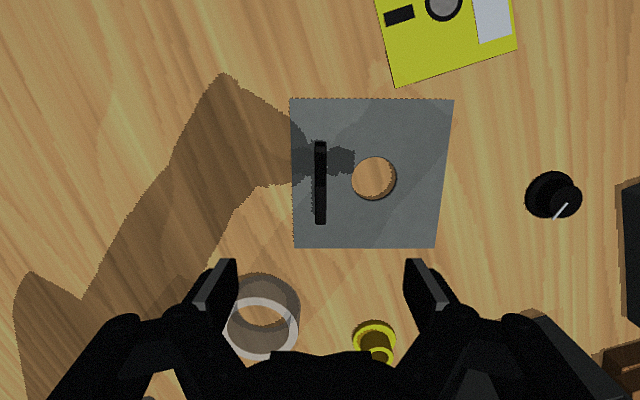

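```bash
 python3 - <<'E'
from go import *
st=dict(position=np.array([.4730,.3551,.1905]),ee_rot=np.array([0.69743515,0.11178992,0.69870475,-0.11357331]))
C=cam("wrist",st)
L=np.array([[-92,86,6],[79,86,6],[-92,-86,6],[79,-86,6],[0,0,6]])*.001
p=[(290,98.5),(453.5,99.5),(295,247.5),(435.5,248),(374,178)]
for z in(.01,None):
  w,r=fit([(C,L,p)],[.53,.338,0.01,-.32],z);print(w,r.round(1).tolist())
  c=w[-1]; print('handle',w[0]-.06*np.cos(c),w[1]-.06*np.sin(c))
  print(ray(C,(320.5,182),.047))
E
```

```text
[ 0.5311  0.3361 -0.3176] [[-0.5, -0.1], [1.1, -0.7], [-0.3, 0.5], [-0.8, -0.6], [0.4, 1.1]]
handle 0.47414513552879456 0.3547971700111256
[0.4754 0.3598 0.047 ]
[ 0.5313  0.3358  0.0086 -0.3176] [[-0.1, 0.1], [0.7, -0.5], [-0.0, 0.2], [-1.0, -0.9], [0.4, 1.0]]
handle 0.474285044009352 0.35450205671695467
[0.4754 0.3598 0.047 ]
```

The bar is at column 320, rows 141–224, centred between the fingers and parallel to the pads. The handle fits at (0.4743, 0.355). I descend and grip.

step_arm:
  increments:
    - [50,0,0,0]
    - [100,0,0,0]
    - [140,0,0,0]
    - [160,0,0,0]
    - [166,0,0,0]

```text
time: 27.4
position: [0.4738, 0.3534, 0.0245]
ee_rot: [0.697, 0.113, 0.698, -0.115]
contact_force: [0.3, 0.2, 0.3]
grip_width: 0.0857
```

step_arm:
  increments:
    - [0,0,0,0]
    - [0,0,0,0]

```text
time: 27.65
position: [0.4749, 0.3559, 0.0274]
ee_rot: [0.699, 0.114, 0.697, -0.113]
contact_force: [-0.2, 0.6, 0.2]
grip_width: 0.0851
```

```bash
 python3 snap.py wrist w26; python3 go.py .4743 .355 .022 -.319
```

```text
[0.4748961433593411, 0.3559144827683474, 0.027380422708101405] [0.6986851319767118, 0.11401554890154622, 0.6972667688268945, -0.11251041753129355] [-0.2  0.6  0.2] [-0.009  0.017 -0.01 ] 0.0851 27.65
[[0.002, 0.316, 0.949], [0.002, 0.949, -0.316], [-1.0, 0.002, 0.002]]
shift [ 5.3 -1.1 -0.1] turn -0.003  cur jaw yaw -0.322 pos [0.4747 0.356  0.0273] j1 0.64 j6 2.54 t 27.7
```

View pics/w26.png

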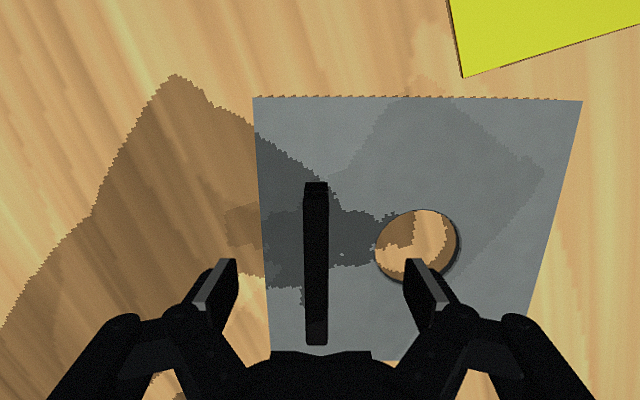

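```bash
 python3 - <<'E'
from go import *
st=bot.get_state();C=cam("wrist",st)
print(proj(C,[[.4743,.355,.047]]),ray(C,(315.5,182),.047),ray(C,(315.5,345),.047),st["position"])
E
```

```text
[[318.596  280.7977]] [0.489  0.4029 0.047 ] [0.4598 0.317  0.047 ] [0.4747 0.356  0.0273]
```

step_arm:
  increments:
    - [2,0,-2,0.003]
    - [4.5,0,-2,0.003]
    - [4.5,0,-2,0.003]

```text
time: 28.08
position: [0.4714, 0.3562, 0.0211]
ee_rot: [0.698, 0.114, 0.698, -0.114]
contact_force: [-0.2, -0.2, -0.1]
grip_width: 0.0854
```

step_arm:
  increments:
    - [0,0,0,0]
    - [0,0,0,0]
    - [0,0,0,0]
    - [0,0,0,0]
    - [0,0,0,0]
  gripper: -1
  squeeze: 60

```text
time: 28.7
position: [0.4718, 0.3563, 0.0215]
ee_rot: [0.698, 0.114, 0.698, -0.114]
contact_force: [0.8, -0.6, 1.4]
grip_width: 0.0112
```

step_arm:
  increments:
    - [0,0,0,0]
    - [-20,0,0,0]
    - [-40,0,0,0]
    - [-50,0,0,0]
    - [-50,0,0,0]

```text
time: 29.32
position: [0.4718, 0.3563, 0.0714]
ee_rot: [0.698, 0.114, 0.698, -0.114]
contact_force: [1.3, -0.0, -3.8]
grip_width: 0.0109
```

```bash
 python3 snap.py wrist w27;python3 snap.py scene s27 310 90 110 90 7; python3 go.py .4743 .355 .19 -.319
```

```text
[0.4718145763949434, 0.3562977770110433, 0.07142696239563717] [0.6979384848110559, 0.11422622978579151, 0.6977531111931241, -0.11390713616313444] [ 1.3 -0.  -3.8] [0.041 0.164 0.036] 0.0109 29.32
[0.4713619430979903, 0.3559771780743935, 0.07072035024419865] [0.6976106740859488, 0.11386367439788021, 0.6980853713164539, -0.11424195992685988] [ 0.6 -0.1 -4.4] [ 0.059  0.176 -0.001] 0.0111 29.38
[[-0.002, 0.318, 0.948], [-0.001, 0.948, -0.318], [-1.0, -0.001, -0.001]]
shift [-119.7    0.2    3.2] turn -0.005  cur jaw yaw -0.324 pos [0.4711 0.3557 0.0703] j1 0.65 j6 2.54 t 29.43
```

View pics/w27.png

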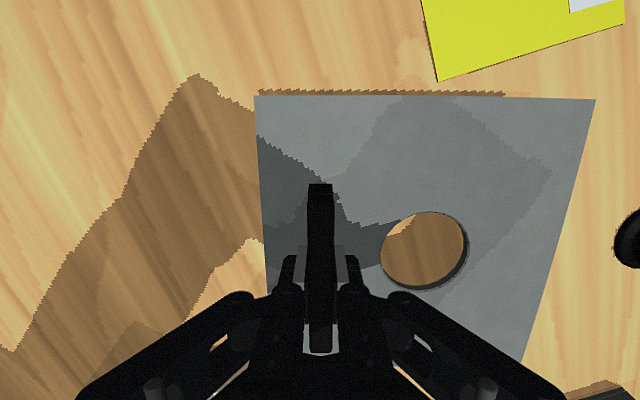

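View pics/s27.png

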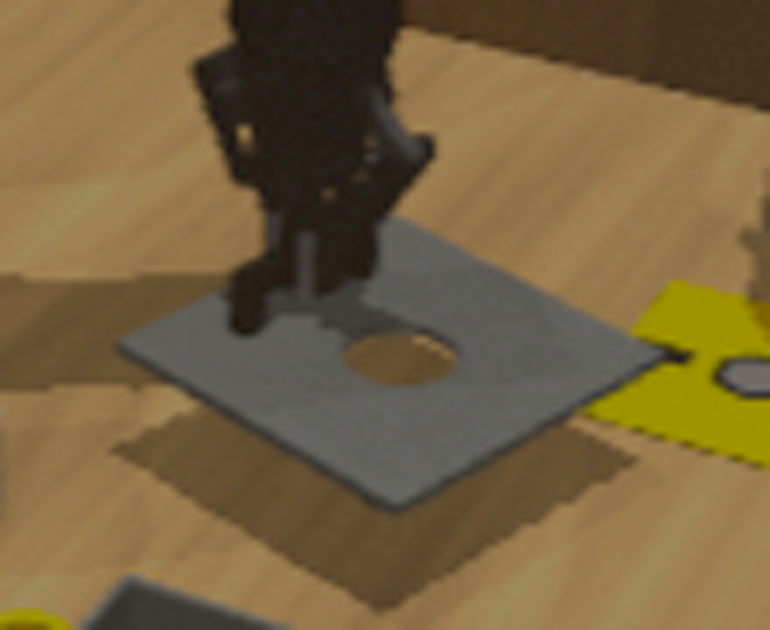

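The cover is held level. While it is low, I'll see whether a soft grip lets the back sag.

step_arm:
  increments:
    - [0,0,0,0]
    - [0,0,0,0]
    - [0,0,0,0]
  squeeze: 20

```text
time: 29.8
position: [0.4716, 0.3561, 0.071]
ee_rot: [0.698, 0.114, 0.698, -0.114]
contact_force: [0.7, -0.5, -3.8]
grip_width: 0.0111
```

```bash
 python3 snap.py wrist w28;python3 snap.py scene s28 310 90 110 90 7
```

```text
[0.47156908725471036, 0.35609555237132484, 0.07097170706531485] [0.6977098290313952, 0.11391742843394845, 0.6979858380973905, -0.1141909969632492] [ 0.7 -0.5 -3.8] [0.031 0.166 0.052] 0.0111 29.8
[0.47163315551489193, 0.35612978037463244, 0.07107768615471304] [0.6977566195832673, 0.1139720142637161, 0.6979367284511101, -0.11415079006018451] [-0.  -0.4 -3.3] [-0.005  0.193  0.037] 0.0112 29.85
```

View pics/w28.png

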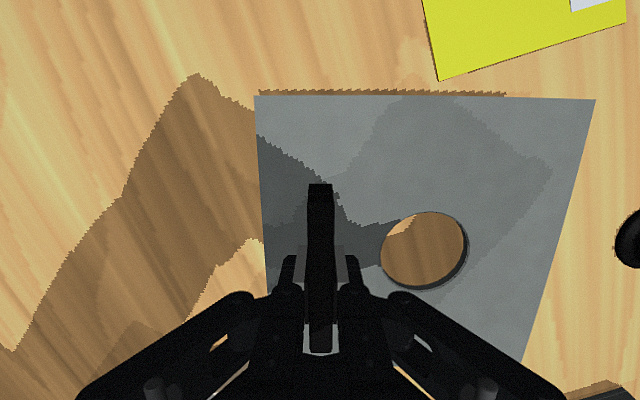

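View pics/s28.png

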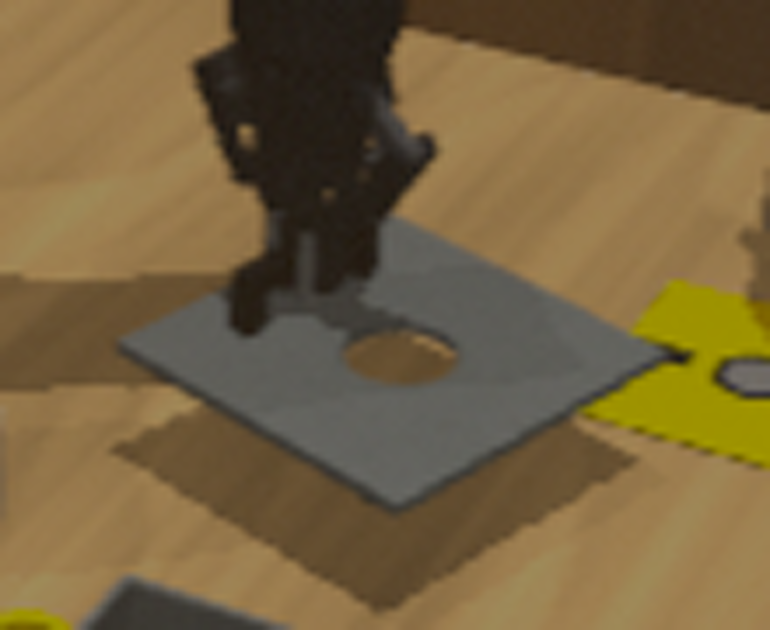

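It does not sag, so I'll use the front-studs-on-wall method. First I measure the cover's offset in the grip.

```bash
 python3 - <<'E'
from go import *
st=bot.get_state();C=cam("wrist",st)
L=np.array([[-92,86,6],[79,86,6],[0,0,6]])*.001
p=[(254.5,96),(595,99.5),(424.5,249)]
for z in (.0595,None):
  w,r=fit([(C,L,p)],[.53,.338,.06,-.32],z);print(w,r.round(1).tolist())
  c=w[-1]; h=np.array([w[0]-.06*np.cos(c),w[1]-.06*np.sin(c),0]); M=R(st); print('handle in tool (mm)',(M.T@(h-st["position"])*1000).round(1))
plan([.5585,-.024,.2],0)
E
```

```text
[ 0.5292  0.3368 -0.3219] [[-1.5, -1.3], [1.9, -1.4], [-0.1, 4.4]]
handle in tool (mm) [71.2 -0.1  0.7]
[ 0.5299  0.3365  0.0571 -0.321 ] [[1.0, -0.8], [-0.9, -1.3], [-0.2, 2.5]]
handle in tool (mm) [71.2 -0.3  1.5]
shift [-128.8 -332.8  203.3] turn -0.324  cur jaw yaw -0.324 pos [0.4717 0.3562 0.0712] j1 0.65 j6 2.54 t 29.9
```

step_arm:
  increments:
    - [-45,0,0,0]
    - [-90,-15,10,0]
    - [-125,-50,30,-0.08]
    - [-130,-95,60,-0.16]
    - [-130,-140,90,-0.24]
  squeeze: 60

```text
time: 30.52
position: [0.5133, 0.1938, 0.2027]
ee_rot: [0.708, 0.029, 0.705, -0.028]
contact_force: [0.6, -0.0, -4.9]
grip_width: 0.0108
```

```bash
 python3 go.py .5585 -.024 .2 0
```

```text
[[0.003, 0.08, 0.997], [0.001, 0.997, -0.08], [-1.0, 0.001, 0.003]]
shift [   2.7 -213.5   62.5] turn -0.080  cur jaw yaw -0.080 pos [0.5133 0.1938 0.2027] j1 0.36 j6 2.01 t 30.52
```

step_arm:
  increments:
    - [0,-50,15,-0.04]
    - [0,-100,30,-0.08]
    - [0,-150,45,-0.08]
    - [0,-195,57,-0.08]
    - [0,-214,63,-0.08]

```text
time: 31.15
position: [0.5573, -0.0264, 0.2013]
ee_rot: [0.707, 0.002, 0.707, -0.003]
contact_force: [0.2, 0.3, -2.3]
grip_width: 0.0108
```

step_arm:
  increments:
    - [0,0,0,0]
    - [0,0,0,0]

```text
time: 31.4
position: [0.5571, -0.0228, 0.2012]
ee_rot: [0.707, 0.001, 0.707, -0.001]
contact_force: [-0.3, 0.5, -2.8]
grip_width: 0.0109
```

```bash
 python3 snap.py wrist w29;python3 snap.py scene s29 270 110 130 130 6;python3 snap.py top t29 270 90 130 130 6;python3 go.py .5585 -.024 .16 0
```

```text
[0.5570573456206986, -0.0227755691882509, 0.20121961562219087] [0.7069450251430092, 0.0013003027903785121, 0.7072668182245098, -0.0008297450102308009] [-0.3  0.5 -2.8] [-0.047  0.259  0.017] 0.0109 31.4
[0.5570527962682553, -0.022491479179191913, 0.20126595933925515] [0.7069780043128598, 0.0010043378776114545, 0.7072345137722867, -0.0006597366978734257] [ 1.4 -0.5 -4. ] [0.012 0.211 0.063] 0.0111 31.45
[0.5570617119815424, -0.022373798885397894, 0.20128274016984876] [0.7069945332205615, 0.0008325794150728706, 0.7072182726029347, -0.0005930466077931089] [-1.2  1.1 -4.3] [-0.002  0.138 -0.018] 0.0108 31.5
[[-0.0, 0.002, 1.0], [0.0, 1.0, -0.002], [-1.0, 0.0, -0.0]]
shift [41.3 -1.6  1.4] turn -0.002  cur jaw yaw -0.002 pos [ 0.5571 -0.0224  0.2013] j1 -0.04 j6 1.53 t 31.55
```

View pics/w29.png

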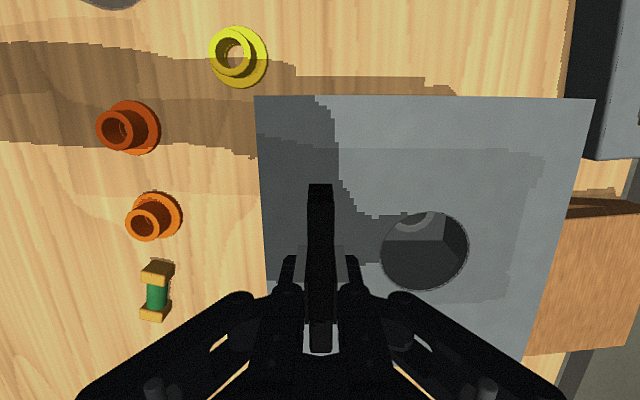

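View pics/s29.png

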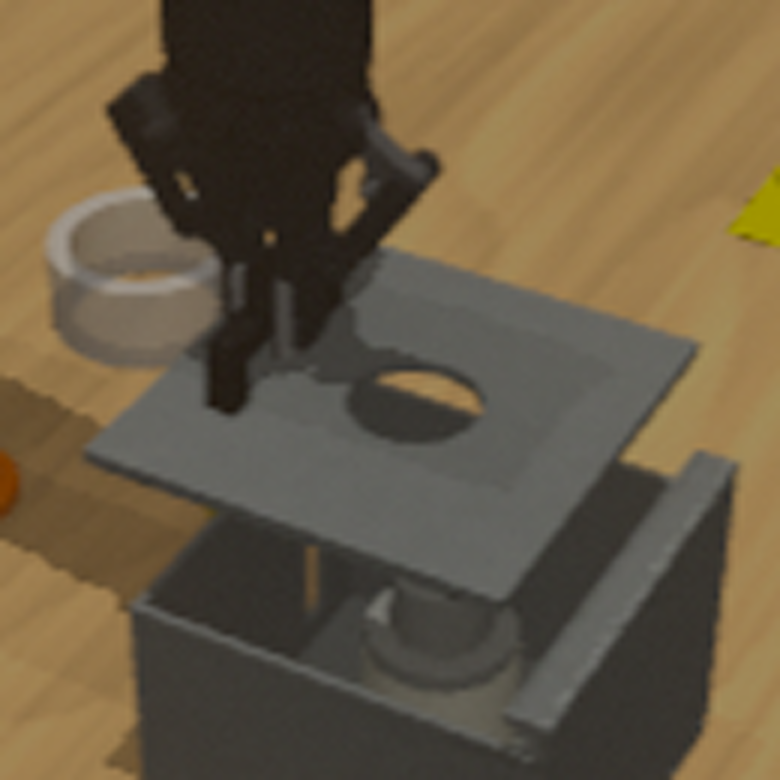

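View pics/t29.png

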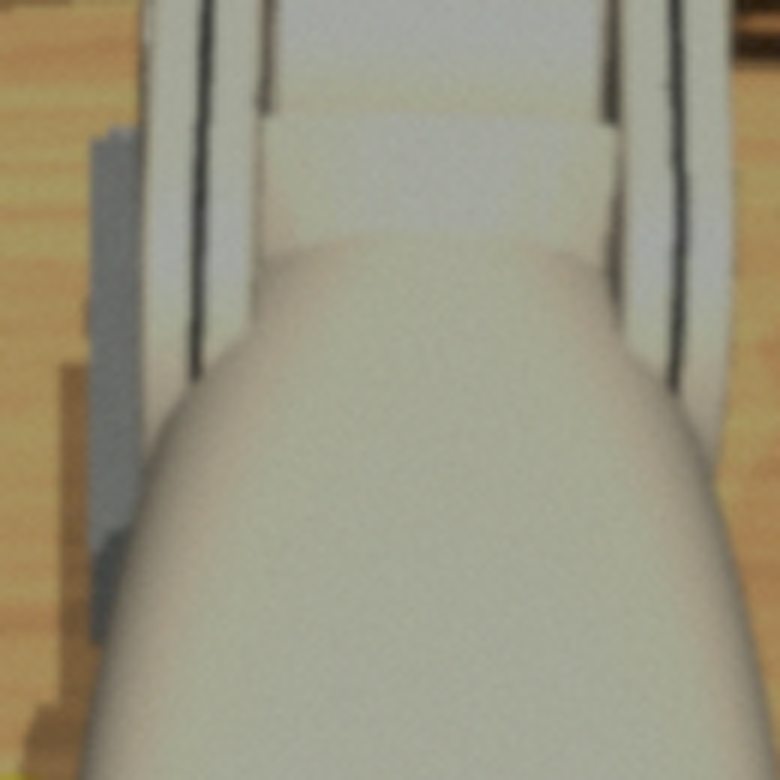

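```bash
 python3 - <<'E'
from go import *
S=cam("scene")
L=np.array([[-92,-86,6],[79,-86,6],[79,86,6],[0,0,6]])*.001
p=un([(86,455),(500,600),(698,347),(417,403)],270,110,6)
for z in(.1895,None):
  w,r=fit([(S,L,p)],[.617,-.023,.19,0],z);print('cover scene',w,r.round(1).tolist())
L=np.array([[-88,-86,128],[70,86,146],[88,86,146]])*.001
p=un([(134,606),(700,453),(736,467)],270,110,6)
for z in(0.,None):
  w,r=fit([(S,L,p)],[.63,-.023,0,0],z);print('tub scene',w,r.round(1).tolist())
E
```

```text
cover scene [ 0.6185 -0.0256 -0.0052] [[-0.6, -0.3], [0.3, 0.7], [0.7, -0.6], [-0.3, -0.2]]
cover scene [ 0.6132 -0.0151  0.1799 -0.0066] [[0.3, -0.2], [0.0, 0.4], [-0.0, -0.2], [-0.3, 0.0]]
tub scene [ 0.6315 -0.0276 -0.0117] [[-0.9, 0.3], [-0.1, -0.3], [1.0, -0.3]]
tub scene [ 0.6265 -0.0166 -0.0102 -0.0156] [[0.0, -0.0], [-0.5, 0.0], [0.5, -0.0]]
```

step_arm:
  increments:
    - [12,-1.5,1,0]
    - [24,-1.5,1,0]
    - [36,-1.5,1,0]
    - [44,-1.5,1,0]
    - [47,-1.5,1,0]

```text
time: 32.17
position: [0.5578, -0.0252, 0.1533]
ee_rot: [0.707, 0.001, 0.708, -0.001]
contact_force: [0.7, 0.4, -3.3]
grip_width: 0.0108
```

step_arm:
  increments:
    - [1,0,0,0]
    - [2,0,0,0]
    - [3,0,0,0]
    - [4,0,0,0]
    - [4,0,0,0]
  squeeze: 25

```text
time: 32.8
position: [0.5582, -0.0252, 0.1503]
ee_rot: [0.707, 0.001, 0.707, -0.001]
contact_force: [1.0, -0.1, -4.1]
grip_width: 0.0106
```

```bash
 python3 snap.py scene s30 270 110 130 130 6; python3 go.py .5585 -.024 .15 0
```

```text
[0.5582434610973716, -0.025222561398438013, 0.15031355989209227] [0.7070993785454959, 0.001425834731792653, 0.7071113008121077, -0.0014297271419258248] [ 1.  -0.1 -4.1] [ 0.044  0.12  -0.023] 0.0106 32.8
[[0.0, 0.004, 1.0], [-0.0, 1.0, -0.004], [-1.0, -0.0, 0.0]]
shift [0.3 1.2 0.2] turn -0.004  cur jaw yaw -0.004 pos [ 0.5583 -0.0252  0.1503] j1 -0.05 j6 1.53 t 32.85
```

View pics/s30.png

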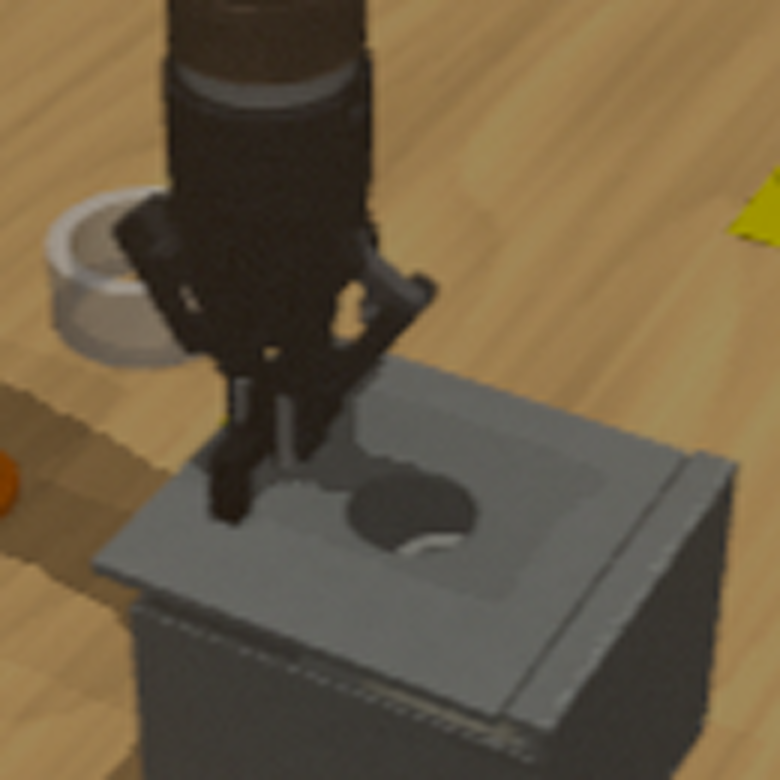

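The cover's back edge, from (500,712) to (690,455), lies just in front of the lip and parallel to it. I'll lower until the front studs touch.

step_arm:
  increments:
    - [1,0,0,0]
    - [2,0,0,0]
    - [3,0,0,0]
    - [3,0,0,0]

```text
time: 33.35
position: [0.5588, -0.0252, 0.1491]
ee_rot: [0.708, 0.001, 0.706, -0.001]
contact_force: [-2.4, 0.6, 6.7]
grip_width: 0.0107
```

step_arm:
  increments:
    - [1.5,0,0,0]
    - [3,0,0,0]
    - [3,0,0,0]
  squeeze: 20

```text
time: 33.72
position: [0.5594, -0.0252, 0.1488]
ee_rot: [0.709, 0.001, 0.705, -0.001]
contact_force: [-5.0, 0.1, 17.9]
grip_width: 0.0106
```

```bash
 python3 snap.py scene s31 270 110 130 130 6
```

```text
[0.559391401241202, -0.02523068991907819, 0.1487601300953907] [0.7089935751334121, 0.001340819966248615, 0.7052121477173497, -0.0014626459733832115] [-5.   0.1 17.9] [ 0.062  1.795 -0.015] 0.0106 33.73
```

View pics/s31.png

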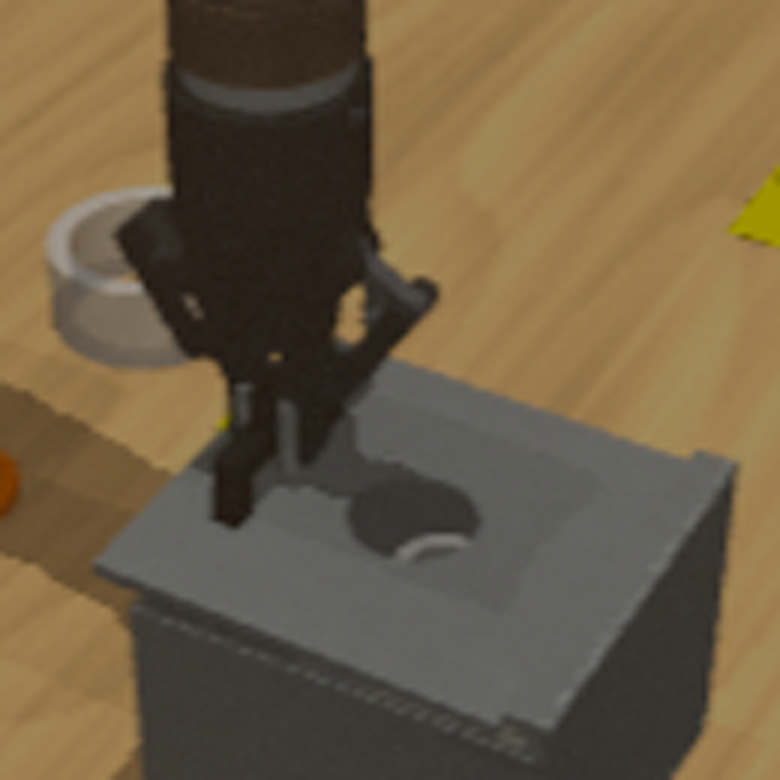

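step_arm:
  increments:
    - [-3,0,0,0]
    - [-3,0,0,0]
    - [-3,0,0,0]
    - [-3,0,0,0]
  gripper: -0.45

```text
time: 34.28
position: [0.5582, -0.0252, 0.1468]
ee_rot: [0.707, 0.001, 0.707, -0.001]
contact_force: [-0.0, 0.9, 0.3]
grip_width: 0.0236
```

```bash
 python3 snap.py scene s32 270 110 130 130 6;python3 snap.py wrist w32
```

```text
[0.5581516492128179, -0.02519404379425891, 0.14677997376270818] [0.7068349502524184, 0.0014347791682493317, 0.7073756836887966, -0.0013916307725964402] [-0.   0.9  0.3] [ 0.002 -0.03  -0.01 ] 0.0236 34.27
[0.5581304159399876, -0.025215933579717926, 0.1468171268426892] [0.706823781687406, 0.0014390104645422743, 0.7073868166544753, -0.0014008973712626744] [-0.6  0.2 -0.3] [-0.022  0.012  0.006] 0.0237 34.33
```

View pics/s32.png

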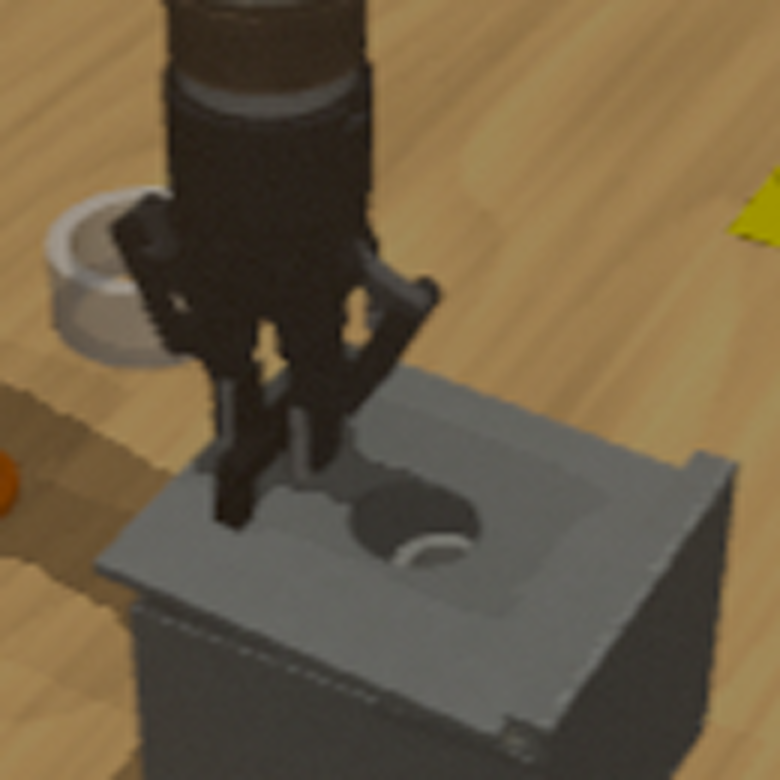

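View pics/w32.png

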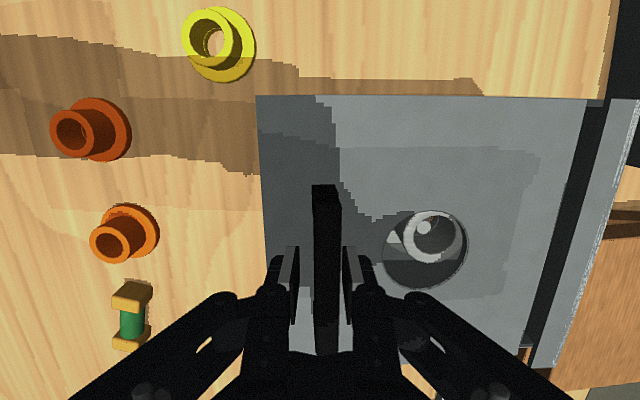

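The back has dropped onto the side walls: the dark gap at (580,200) in the wrist view lies in front of the lip. I'll push the bar back a little to tuck the back edge under.

step_arm:
  increments:
    - [0,0,3,0]
    - [0,0,6,0]
    - [0,0,9,0]
    - [0,0,11,0]
    - [0,0,11,0]

```text
time: 35.0
position: [0.5689, -0.0252, 0.1471]
ee_rot: [0.707, 0.001, 0.707, -0.001]
contact_force: [-3.2, 0.1, -0.2]
grip_width: 0.0235
```

```bash
 python3 snap.py scene s33 270 110 130 130 6;python3 snap.py wrist w33
```

```text
[0.5688685051371619, -0.02524436304922863, 0.14709031975917372] [0.7067195183046737, 0.0014250173903149323, 0.7074910025817113, -0.0014046489142761187] [-3.2  0.1 -0.2] [-0.007  0.514 -0.001] 0.0235 35.0
[0.5688700522744834, -0.025252383450210063, 0.14706749114945739] [0.7067512063675246, 0.0014382563490066358, 0.7074593193240588, -0.0014054245845375902] [-2.9 -0.3  1. ] [ 0.037  0.569 -0.026] 0.0235 35.05
```

View pics/s33.png

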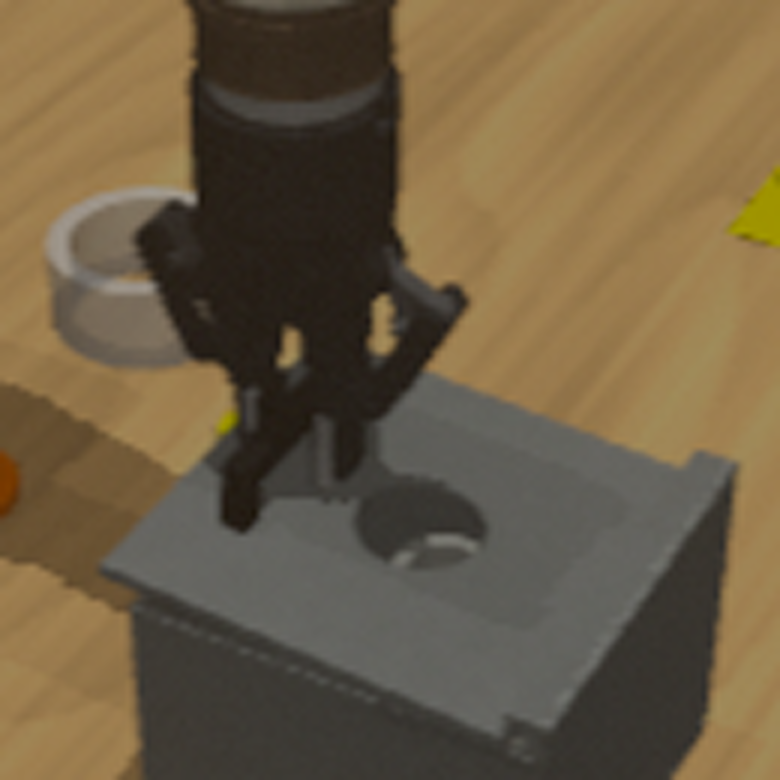

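View pics/w33.png

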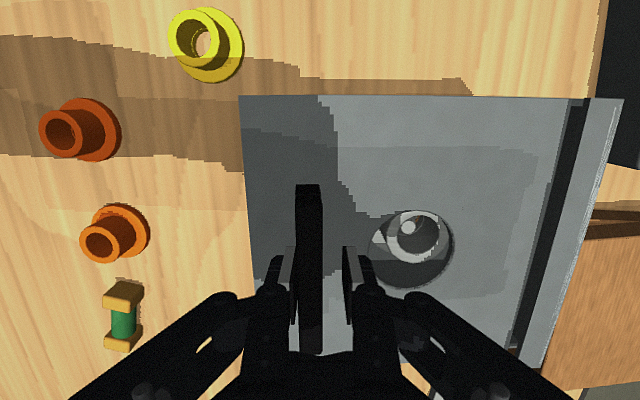

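```bash
 python3 - <<'E'
from go import *
st=bot.get_state();C=cam("wrist",st)
for v,a,b in((105,570,587),(200,553,569)): print(ray(C,(a,v),.134),ray(C,(b,v),.142),ray(C,(b,v),.146))
E
```

```text
[0.7009 0.0565 0.134 ] [0.7034 0.0567 0.142 ] [0.6997 0.0567 0.146 ]
[0.7043 0.0038 0.134 ] [0.7069 0.0065 0.142 ] [0.7031 0.0079 0.146 ]
```

```bash
python3 -c "
import cv2
f=cv2.imread('pics/w33.png');cv2.imwrite('pics/w33c.png',cv2.resize(f[80:230,500:640],None,fx=4,fy=4,interpolation=cv2.INTER_CUBIC))"
```

```text
(no output)
```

View pics/w33c.png

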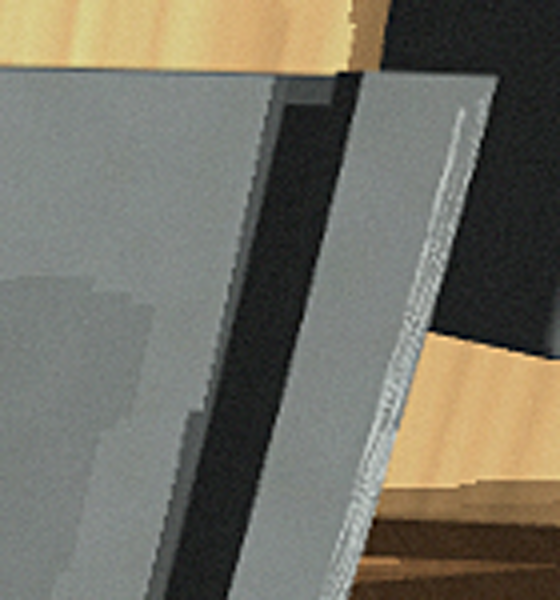

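step_arm:
  increments:
    - [0,0,1,0]
    - [0,0,1,0]
    - [0,0,-4.5,0]
    - [0,0,-4.5,0]

```text
time: 35.6
position: [0.5649, -0.0253, 0.1477]
ee_rot: [0.707, 0.001, 0.707, -0.001]
contact_force: [-0.2, 0.4, 0.9]
grip_width: 0.0236
```

step_arm:
  increments:
    - [0,0,0,0]
    - [0,0,0,0]
    - [0,0,0,0]
    - [0,0,0,0]
  gripper: -1
  squeeze: 20

```text
time: 36.1
position: [0.565, -0.0253, 0.1476]
ee_rot: [0.707, 0.001, 0.707, -0.001]
contact_force: [-0.2, -0.2, 1.7]
grip_width: 0.0121
```

```bash
 python3 snap.py scene s34 270 110 130 130 6;python3 snap.py wrist w34
```

```text
[0.5650226332129398, -0.025263975665895572, 0.14755489593037213] [0.7073198444910825, 0.0013889698564009372, 0.7068908307349158, -0.001435888139686337] [-0.2 -0.2  1.7] [-0.006  0.111 -0.005] 0.0121 36.1
[0.5650165518856947, -0.02523920377589869, 0.14754847019755754] [0.7073174798725492, 0.0013814423993425695, 0.7068932607313727, -0.0014114588944158597] [-0.2  0.3  2.7] [ 0.018  0.182 -0.021] 0.012 36.15
```

View pics/s34.png

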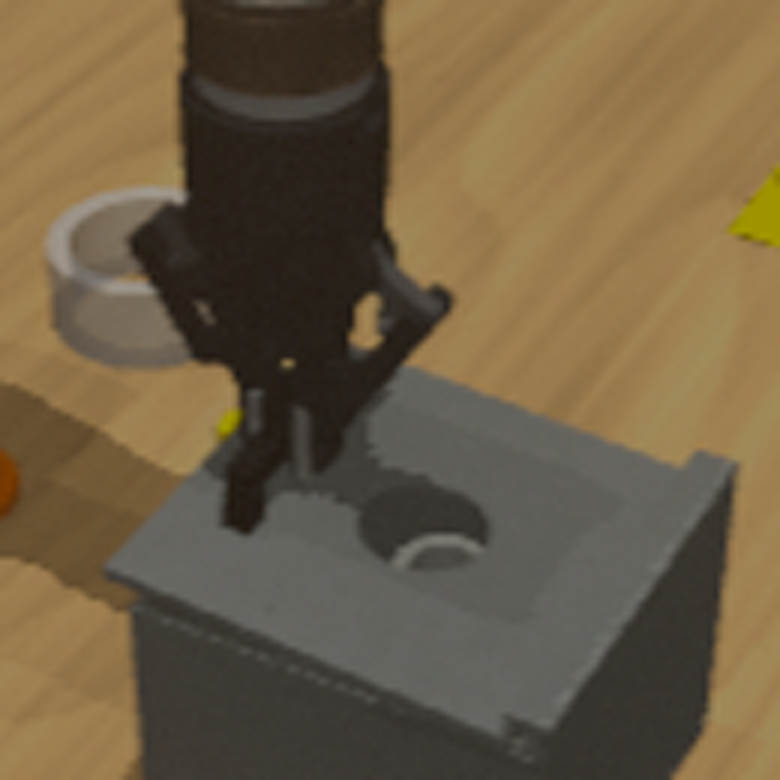

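View pics/w34.png

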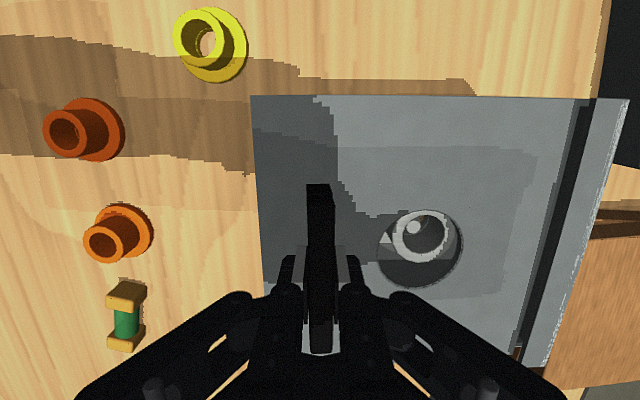

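The bar is gripped while tilted, opening 12.0 mm, with the front studs still on the wall. I'll slide it back under the lip, then lower the front by hand.

step_arm:
  increments:
    - [-0.5,0,2,0]
    - [-0.5,0,4,0]
    - [-0.5,0,6,0]
    - [-0.5,0,6,0]

```text
time: 36.7
position: [0.5708, -0.0252, 0.1471]
ee_rot: [0.707, 0.001, 0.707, -0.001]
contact_force: [0.5, -0.7, -3.3]
grip_width: 0.0118
```

```bash
 python3 snap.py scene s35 270 110 130 130 6;python3 snap.py wrist w35
```

```text
[0.5707586195385926, -0.02524418986352363, 0.14710041801979562] [0.706775470930403, 0.0014329867000968163, 0.7074351218879357, -0.001388725900199768] [ 0.5 -0.7 -3.3] [-0.013  0.18   0.003] 0.0118 36.7
[0.570711929743759, -0.02525367377301046, 0.1472580622892736] [0.7068326294307677, 0.001437266141146884, 0.7073779748565072, -0.0014031842121704815] [-0.8  0.2 -4.5] [-0.03   0.148  0.026] 0.0118 36.75
```

View pics/s35.png

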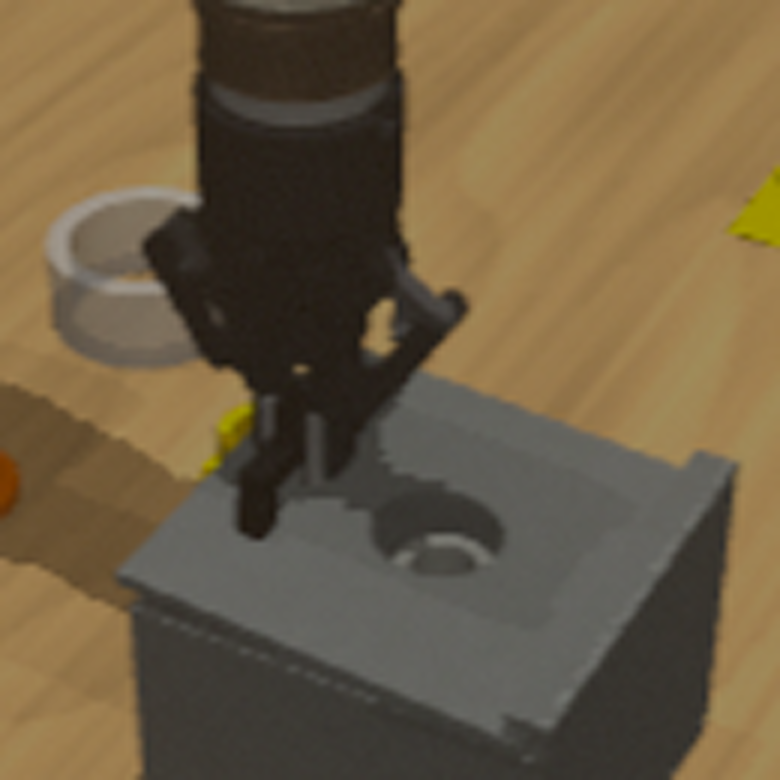

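View pics/w35.png

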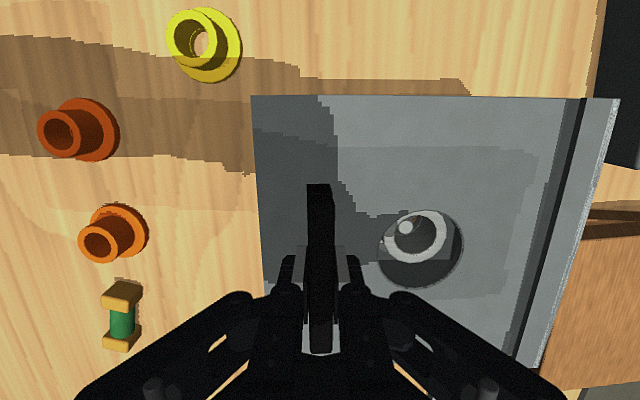

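step_arm:
  increments:
    - [2,0,0,0]
    - [4,0,0,0]
    - [6,0,0,0]
    - [7,0,0,0]
    - [7,0,0,0]

```text
time: 37.42
position: [0.5708, -0.0253, 0.1409]
ee_rot: [0.707, 0.001, 0.707, -0.001]
contact_force: [-0.3, 0.0, -2.3]
grip_width: 0.0118
```

```bash
 python3 snap.py scene s36 270 110 130 130 6
```

```text
[0.5707604478390738, -0.02525258937653245, 0.14092291802760515] [0.7071544105361856, 0.0014195571424952557, 0.7070563173022905, -0.001410205538876917] [-0.3  0.  -2.3] [-0.025  0.152 -0.05 ] 0.0118 37.42
```

View pics/s36.png

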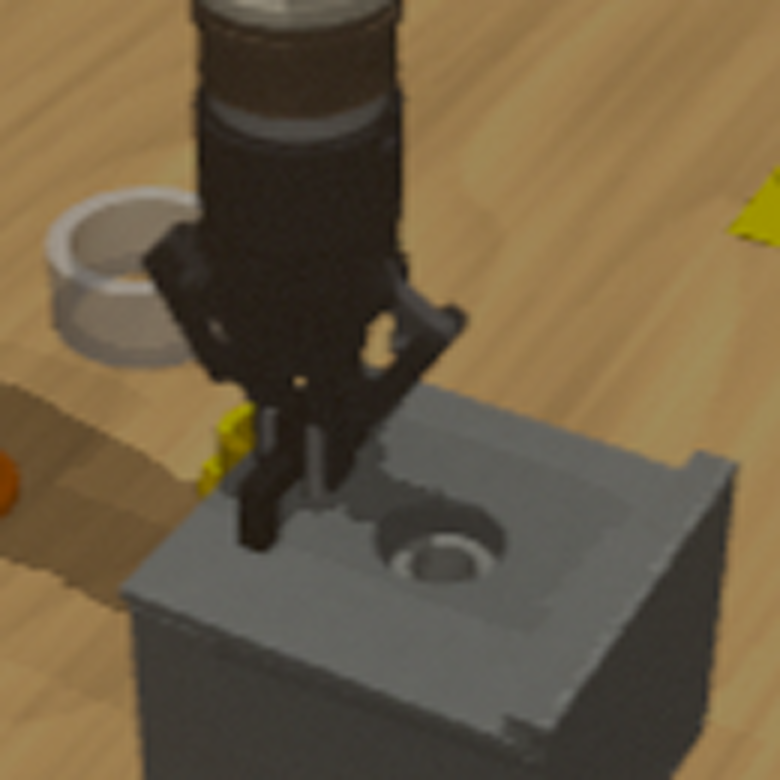

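The front corner has come down to (124,595). I'll keep lowering to contact.

step_arm:
  increments:
    - [1,0,0,0]
    - [2,0,0,0]
    - [3,0,0,0]
    - [3,0,0,0]

```text
time: 37.98
position: [0.5708, -0.0253, 0.1392]
ee_rot: [0.708, 0.001, 0.707, -0.001]
contact_force: [-4.6, -0.7, 6.9]
grip_width: 0.0121
```

```bash
 python3 snap.py scene s37 270 110 130 130 6;python3 snap.py wrist w37
```

```text
[0.5708427737718998, -0.025281415466440686, 0.13919273603019094] [0.7075203432031504, 0.0014139796241252097, 0.7066900845866814, -0.0014453242501460523] [-4.6 -0.7  6.9] [0.033 0.716 0.01 ] 0.0121 37.98
[0.570848319632393, -0.0252603441048678, 0.1391828186171759] [0.7075190366324355, 0.0014059713654211064, 0.7066914341632412, -0.0014328040798702057] [-3.1  0.1  6.3] [ 0.013  0.741 -0.002] 0.0116 38.02
```

View pics/s37.png

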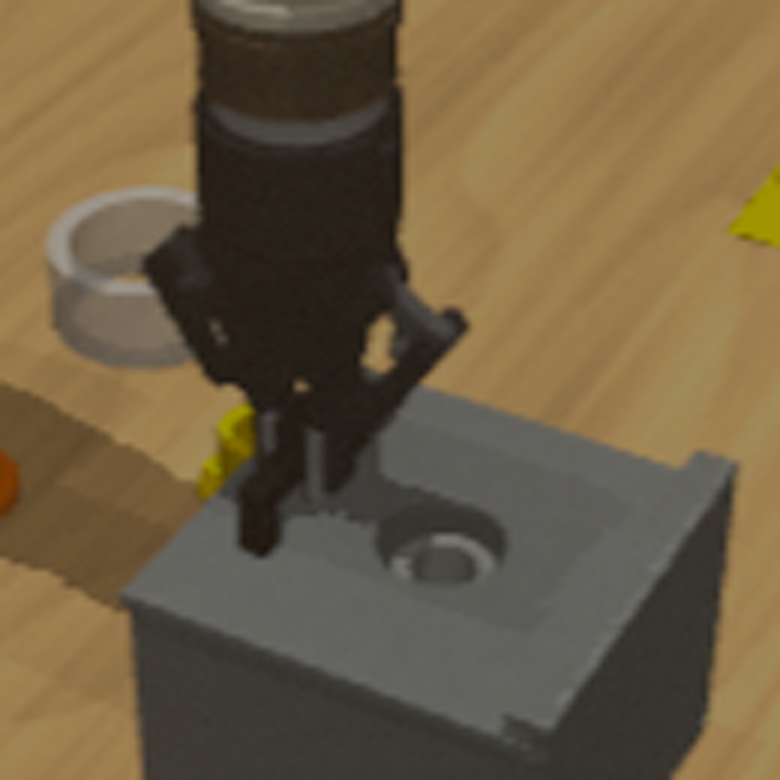

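View pics/w37.png

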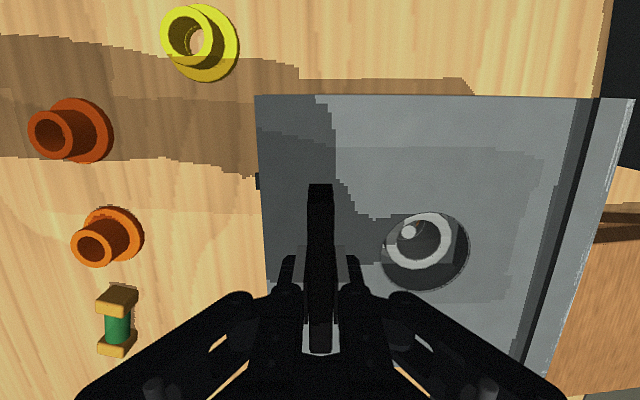

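Contact came at TCP z 0.139; fitted and level is 0.1395. I'll release and retreat.

step_arm:
  increments:
    - [-2,0,0,0]
    - [-2,0,0,0]
    - [-2,0,0,0]
    - [-2,0,0,0]
  gripper: -0.4

```text
time: 38.58
position: [0.5708, -0.0253, 0.1396]
ee_rot: [0.707, 0.001, 0.707, -0.001]
contact_force: [-0.4, 0.1, 0.2]
grip_width: 0.0257
```

step_arm:
  increments:
    - [-15,0,0,0]
    - [-45,0,0,0]
    - [-95,0,0,0]
    - [-130,0,-30,0]
    - [-130,0,-80,0]

```text
time: 39.2
position: [0.4931, -0.0251, 0.2741]
ee_rot: [0.71, 0.001, 0.704, -0.002]
contact_force: [0.2, -0.4, -0.2]
grip_width: 0.0254
```

step_arm:
  increments:
    - [0,50,-20,0]
    - [0,100,-40,0]
    - [0,150,-60,0]
    - [0,200,-80,0]
    - [0,200,-80,0]

```text
time: 39.83
position: [0.4105, 0.1783, 0.2711]
ee_rot: [0.708, -0.0, 0.707, 0.001]
contact_force: [1.3, -1.9, 0.1]
grip_width: 0.026
```

```bash
 python3 snap.py scene s38 270 140 130 130 6;python3 snap.py top t38 270 90 130 130 6; python3 snap.py top t38f;python3 snap.py scene s38f
```

```text
[0.41047166640222493, 0.17828664693603477, 0.2710899934936573] [0.7076442296279873, -0.0004635345474883609, 0.706567543173334, 0.0013177040389548208] [ 1.3 -1.9  0.1] [ 0.004 -0.012 -0.022] 0.026 39.83
[0.4111379223615148, 0.17680337884036837, 0.27090369420184013] [0.7076590391501261, 6.959813131516746e-05, 0.7065540674304205, 0.00017106358220310056] [ 1.  -0.7 -0.3] [-0.028 -0.002  0.015] 0.0257 39.88
[0.4116059363159033, 0.17579938086279404, 0.27071879552800376] [0.7076159893562353, 0.0008133970371469317, 0.7065963461640684, -0.0007440297334839979] [-0.4 -0.4 -0.4] [-0.028 -0.044  0.027] 0.0257 39.92
[0.411876660446312, 0.1750995904107571, 0.27051853296437006] [0.7075124120490981, 0.0014093326515003497, 0.7066981252753733, -0.001400110787597428] [-0.   1.1 -0.1] [-0.04  -0.075 -0.026] 0.0254 39.98
```

View pics/s38.png

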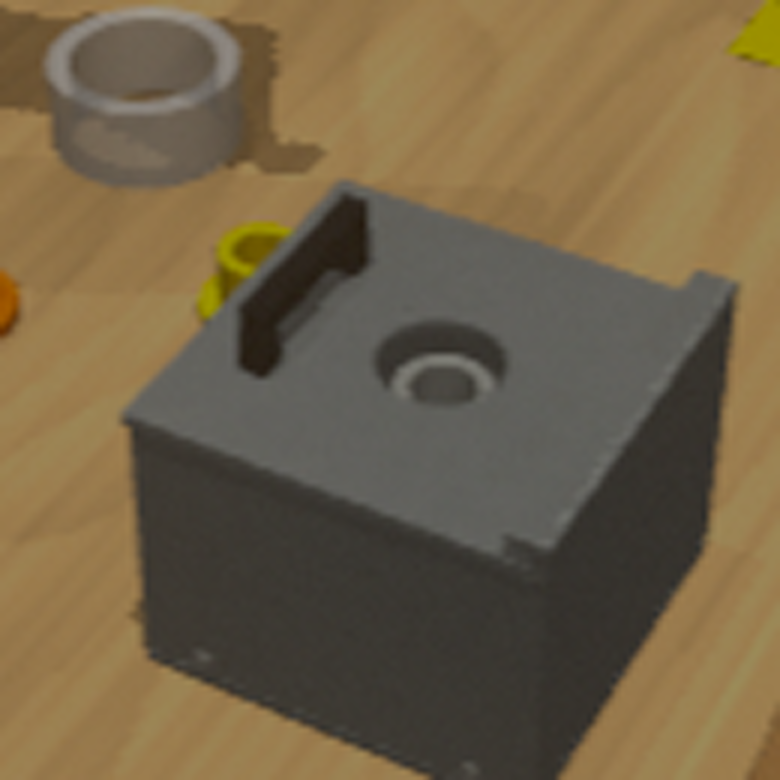

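View pics/t38.png

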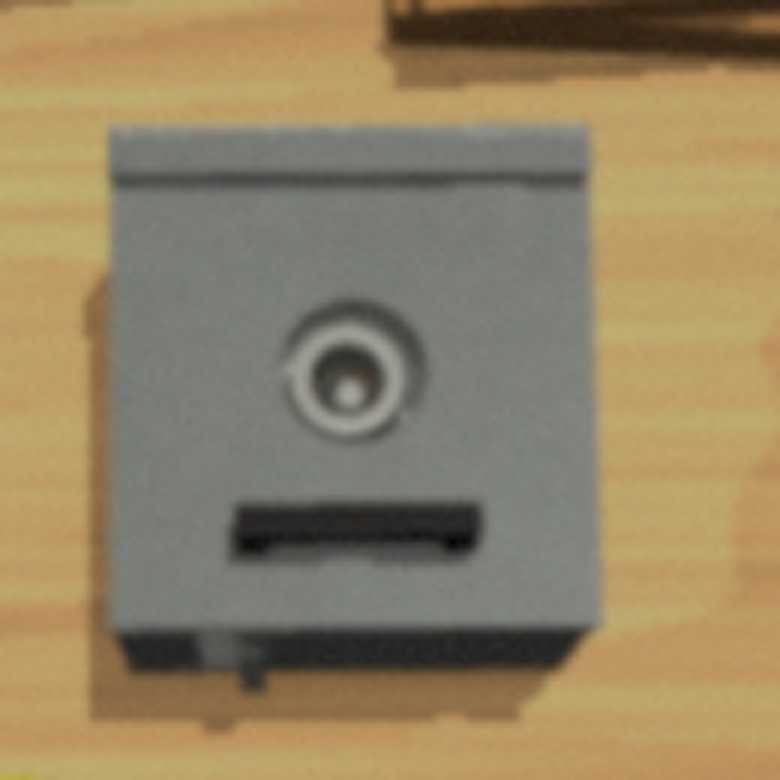

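View pics/s38f.png

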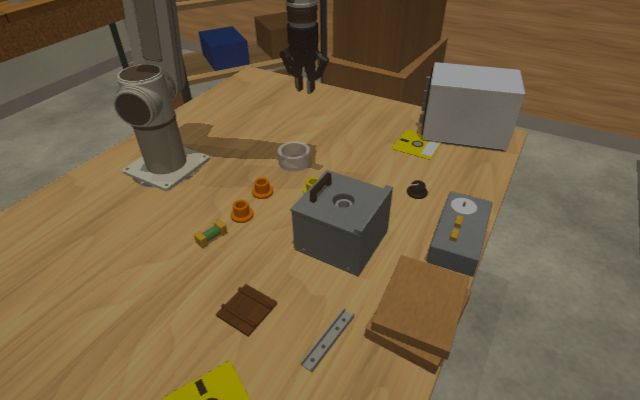

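```bash
 python3 - <<'E'
from go import *
S,T=cam("scene"),cam("top")
for n,a,b in(("front-right",(124,414),(602,626)),("front-left",(340,183),(110,628))):
    print(n,tri([(S,un([a],270,140,6)[0]),(T,un([b],270,90,6)[0])]))
tx,ty=.6305,-.024
for C,o in((S,(270,140)),(T,(270,90))):
    p=proj(C,np.array([[tx-.092,ty-.086,.134],[tx-.092,ty+.086,.134],[tx-.06,ty,.165],[tx,ty,.134]])); print(((p-o+.5)*6-.5).round(0).tolist())
E
```

```text
front-right (array([ 0.5381, -0.1089,  0.1302]), array([-0.0345,  0.0049, -0.0202, -0.025 ]))
front-left (array([0.539 , 0.0628, 0.1289]), array([ 0.6155, -0.132 ,  0.3068,  0.4163]))
[[122.0, 409.0], [342.0, 173.0], [306.0, 247.0], [442.0, 355.0]]
[[606.0, 623.0], [113.0, 630.0], [361.0, 518.0], [356.0, 370.0]]
```

The front corners triangulate to z ≈ 0.130 m. With the 4–5 mm low bias seen in these cameras, that agrees with the plate top at 0.134 m. Their x of 0.538 m is the fitted place, so I hand in.

```bash
 python3 -c "
from station import bot
print(bot.get_state()['time'],bot.sign_off())"
```

```text
the job is handed in; nothing more can be done
40.025 None
```

The dispenser is loaded and the job was handed in at 40.0 s of the 72 s allowed, with the gripper clear of everything.

- **Roll:** I tipped it upright by pushing its end against the edge of the cradle board. On first release it stood leaning about 13° on the board, so I moved it clear and regripped it. I then lowered it over the spindle until it touched bottom at the expected height.
- **Weight:** I lowered the steel one by hand onto the roll, flange down. It touched at 0.0934 m (tool height) against 0.0933 m expected.
- **Cover:** A soft grip would not let it tilt by itself. I rested the front studs on the front wall and opened the gripper, so the back dropped about 10 mm onto the side walls. I pushed it under the lip and lowered the front by hand.

**Last checks:** The pictures show the cover flat, its back edge under the lip, and the weight and spindle tip visible through the window. The front corners were at x ≈ 0.538 m, the fitted place.

**Disagreement:** The front corners measured z ≈ 0.130 m where the plate top should be 0.134 m. These cameras read 4–5 mm low on other parts too, so I took that as calibration error. The other things appear unmoved in the last picture, judged by eye only.

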